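# Gauge the flanged sleeves and sort them

### The arm

A 6-joint arm with a two-finger parallel gripper is mounted at the origin on the work surface. World frame = base frame: x ahead of the robot, y to its left, z up, the work surface at z = 0. Lengths are in m, angles in degrees, forces in N, time in s.
With the tool pointing down it reaches from about 0.35 to 1 m from the base axis. Payload 7.1 kg.
Tool frame: the origin (TCP) lies at the very end of the fingers, on their centre line; the grasp point (between the pads) lies 19 mm behind it (manip.grasp_offset is the distance from the TCP to the grasp point, in m); z points along the fingers, x is the direction in which the jaws open and shut, and the axes are right-handed (so a half turn about z gives the same grasp; the last joint's range is limited). The gripper opens to 85 mm and grips with 20 to 120 N. Pads are 22 mm wide; open, the fingers measure 114 mm over their backs; the gripper's body (76 mm by 85 mm) begins 54 mm behind the grasp point. The pads swing forward as they close: fully open they stand 13 mm farther back than shut.
Start: joints at [63.312, 24.242, 93.386, -0, 62.372, -1.089], TCP at [0.27, 0.564, 0.231] pointing down, gripper open.
Joint ranges: [-172.04, 172.04], [-51.8, 120.97], [4.93, 147.93], [-75.15, 255.16], [6.16, 154.13], [-145.62, 145.62]. Speed limits (degrees/s): [136.94, 136.94, 172.46, 180, 180, 180].

### API

Orientations are given as [roll, pitch, yaw] about the fixed x, y, z axes, in that order (R = Rz(yaw) Ry(pitch) Rx(roll)).
In Python, from rig import manip gives the robot as it stands.
- The arm moves only by the tool servo_tool, never from a script. Its argument "increments" is a list of rows, each a list of 7 numbers: the shift along the tool's x, y, z in mm, then the turn, a rotation vector about the tool's x, y, z in rad, then the closure, from 0 (fully open) to 1 (shut). A call has 1 to 8 rows; each row shifts and turns the pose as measured when the row begins, along the tool's axes as they then stand; what a row does not reach is not made up. A row lasts 1/8 s, in which the tool goes at most 62.5 mm and 10.7 degrees, less where a joint would pass 70% of its speed; a pose out of reach is approached as far as the arm can. A call is refused whole if a number of a shift passes 62.5 or a number of a turn 0.188, either way. A call with a gripper value outside its range is refused whole. The fingers move at their own pace and stop on an object; the grip force is fixed at half the most. Time passes only in rows, so rows that do not move let the fingers close. It gives the time, the measured TCP pose, the force and the opening at its end, in the units of the state.
- manip.get_obs(): the state, without advancing time (a new reading comes with each control period).
- manip.get_image(name): name is "scene" or "top" or "wrist"; returns a dict with "frame" (420x560x3 uint8, red, green, blue), "K" (3x3 intrinsics, pixels), "R" (3x3) and "t" (3): a world point X has camera coordinates R X + t. Camera axes: x right, y down, z forward; pixel columns grow to the right and rows downward; lengths in m; the calibration is good to about 2 mm. A picture is of the moment at which its call begins. There is no depth.
- manip.job_done(): hands the job in, once; it reports no verdict.
The state is a dict: "time_s": time; "joint_pos": joint angles; "dq": joint speeds; "joint_torque": joint torques, N m; "ee_pos": TCP position; "orientation": TCP orientation; "contact_force": force on the tool from outside, world axes, zero at the start; "ft_torque": the same for the moment, N m; "gripper_width": finger opening in m.
Only numpy, scipy, OpenCV 4.12 (cv2) and the standard library are available. Lean on these libraries where they do the work, as an engineer would, in place of code of your own. Each camera call takes 0.05 s, during which the arm holds its last target.

### The job

Take the plug gauge out of its wooden holder and plug it fully home, flush, in the square socket of the steel stand. Then try every brass sleeve on the gauge's pin, one at a time, the tallest first and so on down to the shortest: flange down, lower it over the pin as far as it will go and let go of it so that it rests there by itself. Then stand it upright, flange down and flat on the bottom, in the aluminium tray if it went all the way down to the collar, or in the low cardboard box if it stuck part of the way; leave the gauge plugged home in the stand and the other things on the bench where they are.

Things in the scene. Friction and masses are not known exactly. Their poses are not given: they have to be found in the camera images.
- gauge: steel plug gauge, first standing in the holder; from the bottom: square shank 28 x 28 mm, 24 mm long, foot tapered; square collar 52 x 52 x 14 mm; round pin 32 mm in diameter, 58 mm long, its last 4 mm chamfered to 24 mm. 96 mm tall in all, 0.6 kg. Origin: centre of the shank's underside; z up the pin, x, y along the square sides (a quarter turn makes no difference). Grip it by the pin.
- holder: fixed wooden block 80 x 80 x 30 mm with a square hole 34 mm wide, where the gauge stands loosely with its collar on the block. Origin: centre of the underside.
- stand: fixed dark steel block 90 x 90 x 45 mm on the bench with one square socket, for the gauge, in the middle of its top. Origin: centre of the underside; x and y along its sides.
- stand_hole0 (a point): centre of the socket's mouth, on the stand's top (z = 45 mm). Socket 31 x 31 mm, 28 mm deep, 2 mm chamfer, sides along x and y. With the gauge fully home its collar lies flat on the stand, the shank's underside 24 mm below this point, the collar's top 14 mm and the pin's tip 72 mm above it.
- mat: fixed black rubber mat 210 x 320 x 4 mm where the sleeves stand at the start. Origin: centre of the underside.
- tray_pass: PASS tray: fixed bare aluminium tray, outside 300 (x) x 130 (y) x 22 mm, walls and floor 4 mm, with a small flat tab at each end. Origin: centre of the underside. Room for three sleeves in a row along x, 90 mm apart.
- box_reject: REJECT box: fixed low cardboard box, outside 300 (x) x 165 (y) x 28 mm, walls and floor 5 mm, with flaps folded out along its long sides (20 mm out). Origin: centre of the underside. Room for three sleeves in a row along x, 90 mm apart.
- pillow_block: bystander: grey bearing housing, 170 x 50 x 100 mm, 1.6 kg; to be left alone. Origin: centre of the underside.
- grease_can: bystander: grey can 72 mm in diameter, 110 mm tall; to be left alone. Origin: centre of the underside.
- hammer: bystander: hammer lying on the bench; to be left alone. Origin: underside of the middle.
- carton: bystander: closed cardboard carton 110 x 150 x 80 mm; to be left alone. Origin: centre of the underside.
- sleeve_a: brass sleeve 96 mm tall, standing flange down: flange 68 mm in diameter, 8 mm thick; barrel above it 54 mm; bore 36 mm at both ends; about 280 g. A burr in the bore may stop the pin: a clean one goes down till its flange lies on the gauge's collar, a burred one stops about 28 mm higher. Origin: centre of the flange's underside; z up the bore. None if absent.
- sleeve_b: brass sleeve 88 mm tall, standing flange down: flange 68 mm in diameter, 8 mm thick; barrel above it 54 mm; bore 36 mm at both ends; about 264 g. A burr in the bore may stop the pin: a clean one goes down till its flange lies on the gauge's collar, a burred one stops about 28 mm higher. Origin: centre of the flange's underside; z up the bore. None if absent.
- sleeve_c: brass sleeve 80 mm tall, standing flange down: flange 68 mm in diameter, 8 mm thick; barrel above it 54 mm; bore 36 mm at both ends; about 248 g. A burr in the bore may stop the pin: a clean one goes down till its flange lies on the gauge's collar, a burred one stops about 28 mm higher. Origin: centre of the flange's underside; z up the bore. None if absent.
- sleeve_d: brass sleeve 72 mm tall, standing flange down: flange 68 mm in diameter, 8 mm thick; barrel above it 54 mm; bore 36 mm at both ends; about 232 g. A burr in the bore may stop the pin: a clean one goes down till its flange lies on the gauge's collar, a burred one stops about 28 mm higher. Origin: centre of the flange's underside; z up the bore. None if absent.
- sleeve_e: brass sleeve 64 mm tall, standing flange down: flange 68 mm in diameter, 8 mm thick; barrel above it 54 mm; bore 36 mm at both ends; about 216 g. A burr in the bore may stop the pin: a clean one goes down till its flange lies on the gauge's collar, a burred one stops about 28 mm higher. Origin: centre of the flange's underside; z up the bore. None if absent.
- sleeve_f: brass sleeve 56 mm tall, standing flange down: flange 68 mm in diameter, 8 mm thick; barrel above it 54 mm; bore 36 mm at both ends; about 200 g. A burr in the bore may stop the pin: a clean one goes down till its flange lies on the gauge's collar, a burred one stops about 28 mm higher. Origin: centre of the flange's underside; z up the bore. None if absent.
Mind the look-alikes: they are no part of the job. What is shaped like the sleeve_e but green is not meant. Several things have the shape of the stand; the one meant has the colours described above.

How it is judged:
By the outcome, as a careful person would: the job done as asked, in the order asked, and still so for the second after the job is handed in, with the robot touching nothing.
Of sleeve_a, sleeve_b, sleeve_c, sleeve_d, sleeve_e, sleeve_f only 3 to 5 are there at a start; the rules pass over those that are not, and their reading is None.
At some moment in a run one of sleeve_a, sleeve_b, sleeve_c, sleeve_d, sleeve_e, sleeve_f may be knocked a few centimetres aside while the robot is not near it.
It also fails if it takes over 210 s, if anything falls off the work surface, if the arm or the gripper's body presses on something with over 40 N, if the wrist force passes 120 N, or if a joint passes its speed limit or range.

## Working session

There is one attempt and no reset: what is moved stays moved. The work goes in short steps, Python scripts to look and compute and a tool call to move; the robot and the scene stay as the last step left them, time stands still between calls to the robot, and variables do not carry over. Pictures are saved under pics/ and viewed, and the job is handed in when it is done.

Besides the shell and the picture viewer there is one more tool, called as name(argument=value, ...), one argument or row to a line, values as JSON. servo_tool: Moves the arm, as the interface text tells. Its arguments: {"type":"object","properties":{"increments":{"type":"array"}},"required":["increments"]}

```bash
ls; mkdir -p pics; python3 - <<'E'
from rig import manip
import cv2
o=manip.get_obs(); print(o)
for n in ["scene","top","wrist"]:
    d=manip.get_image(n); cv2.imwrite(f"pics/{n}0.png",d["frame"][:,:,::-1]); print(n,d["K"].tolist(),d["R"].tolist(),d["t"].tolist())
print(manip.grasp_offset)
E
```

```text
pics
{'time_s': 0.0, 'joint_pos': array([ 6.33112873e+01,  2.42865197e+01,  9.34331813e+01, -7.35150785e-04,
        6.23738099e+01, -1.08954990e+00]), 'dq': array([ 0.01965316, -0.00774909,  0.01337842, -0.05391675,  0.08059777,
       -0.03621564]), 'joint_torque': array([ 1.70356408e-03, -5.57403946e+01, -2.81732690e+01,  4.25711664e-05,
        7.59431859e-03, -1.47604442e-05]), 'ee_pos': array([0.26977657, 0.56314164, 0.23051096]), 'orientation': array([-1.79998873e+02,  9.35063005e-02,  6.44011796e+01]), 'contact_force': array([0.73801312, 0.4276734 , 0.3689476 ]), 'ft_torque': array([-0.03683714,  0.00499447,  0.04471487]), 'gripper_width': 0.08539126497727433}
scene [[456.1455920113822, 0.0, 273.5934537846877], [0.0, 456.1455920113822, 215.29802748635538], [0.0, 0.0, 1.0]] [[0.7076192854286786, 0.706559592957635, 0.006963367644156725], [0.41020782281313284, -0.40275904805261015, -0.8182387740230016], [-0.5753298957922455, 0.5818579644649515, -0.5748363420978075]] [-0.35723509555368826, -0.1681692022166917, 1.7960535754193019]
top [[527.4288985505985, 0.0, 282.91546454020255], [0.0, 527.4288985505985, 209.92451153054816], [0.0, 0.0, 1.0]] [[-0.009483092061128432, -0.9998485695353215, 0.014591400314299072], [-0.9936941723792595, 0.007792376396076476, -0.11185334438272479], [0.11172270469541422, -0.015560105021298348, -0.9936175926317264]] [-0.020917892134088185, 0.5274275246520879, 1.5440272166869176]
wrist [[363.01214281547647, 0.0, 283.7319394323014], [0.0, 363.01214281547647, 205.90735644155643], [0.0, 0.0, 1.0]] [[0.43152919522206473, 0.9020972412925164, -0.0017666135487854479], [0.8543610660801692, -0.40806383349040914, 0.3217935309534217], [0.2895681654418458, -0.14037262927488856, -0.9468082184439998]] [-0.623754176083736, -0.041885151729175805, 0.3802008494599755]
0.0187
```

View pics/scene0.png

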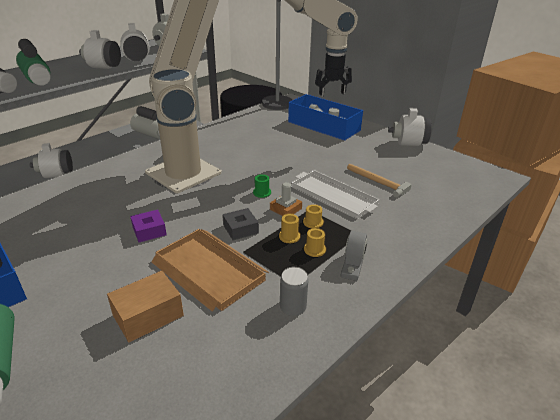

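View pics/top0.png

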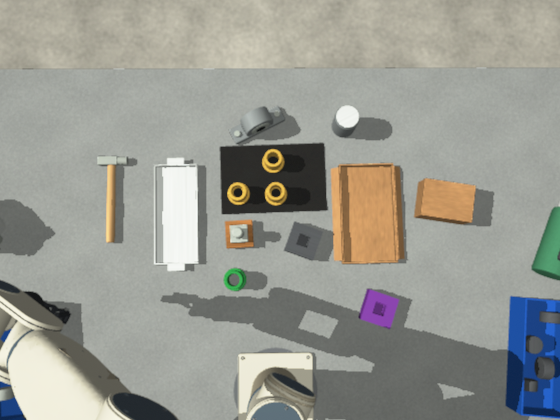

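View pics/wrist0.png

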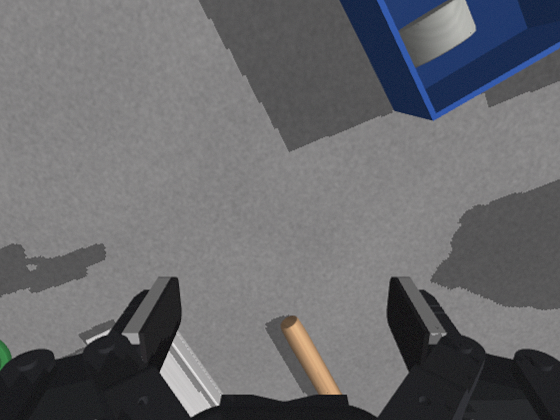

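```bash
cat > h.py <<'E'
from rig import manip
import numpy as np, cv2
from scipy.spatial.transform import Rotation as Ro
def snap(n,f=None):
    d=manip.get_image(n); d={k:(np.array(v) if k!="frame" else v) for k,v in d.items()}
    if f: cv2.imwrite(f"pics/{f}.png",d["frame"][:,:,::-1])
    return d
def ray(d,u,v):
    r=d["R"].T@np.linalg.inv(d["K"])@np.array([u,v,1.]); C=-d["R"].T@d["t"]; return C,r
def onz(d,u,v,z):
    C,r=ray(d,u,v); return C+r*(z-C[2])/r[2]
def proj(d,X):
    c=d["R"]@np.array(X)+d["t"]; p=d["K"]@c; return p[:2]/p[2]
def crop(d,f,x0,y0,w,h,s):
    c=d["frame"][y0:y0+h,x0:x0+w,::-1]; cv2.imwrite(f"pics/{f}.png",cv2.resize(c,None,fx=s,fy=s,interpolation=cv2.INTER_CUBIC))
def tool():
    o=manip.get_obs(); return np.array(o["ee_pos"]),Ro.from_euler("xyz",o["orientation"],degrees=True)
def delta(target,rpy=None):
    p,R=tool(); d=R.inv().apply(np.array(target)-p)*1000; print("shift mm",d.round(1))
    if rpy is not None: print("turn rad",(R.inv()*Ro.from_euler("xyz",rpy,degrees=True)).as_rotvec().round(4))
def st():
    o=manip.get_obs(); print(o["time_s"],np.round(o["ee_pos"],4),np.round(o["orientation"],2),"F",np.round(o["contact_force"],1),"w",round(o["gripper_width"],4),"j",np.round(o["joint_pos"],1))
E
python3 - <<'E'
from h import *
d=snap("top"); crop(d,"topc",140,90,280,210,2.8)
s=snap("scene"); crop(s,"scenec",120,160,280,180,2.8)
w=snap("wrist"); p,R=tool(); C,_=ray(w,280,210); print(R.inv().apply(C-p), (R.as_matrix().T@w["R"].T).round(3))
for n,u,v,z in [("gauge tip",238,230,.102),("holder",239,235,.03),("stand",304,240,.045),("sl1",238,192,.09),("sl2",276,193,.08),("sl3",273,159,.08),("tray",177,215,.0),("box",369,214,0),("green",234,279,.064),("purple",379,308,.045)]: print(n,onz(d,u,v,z).round(4))
E
```

```text
[-0.00037065 -0.08302576 -0.14165602] [[ 1.     0.001 -0.   ]
 [-0.001  0.947  0.322]
 [ 0.001 -0.322  0.947]]
gauge tip [0.4629 0.1033 0.102 ]
holder [0.4534 0.1054 0.03  ]
stand [ 0.4361 -0.0863  0.045 ]
sl1 [0.5733 0.1042 0.09  ]
sl2 [ 0.5711 -0.0051  0.08  ]
sl3 [0.6714 0.0028 0.08  ]
tray [0.5176 0.295  0.    ]
box [ 0.516 -0.288  0.   ]
green [0.3248 0.1174 0.064 ]
purple [ 0.2369 -0.3014  0.045 ]
```

View pics/topc.png

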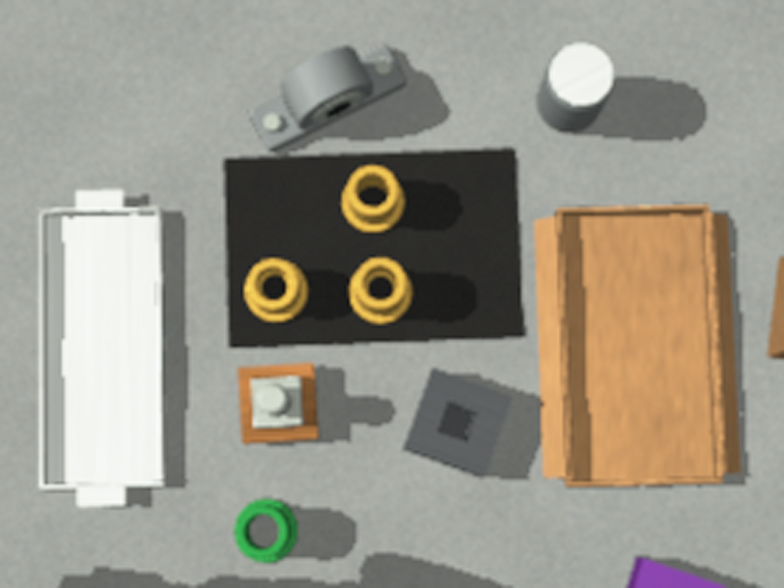

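View pics/scenec.png

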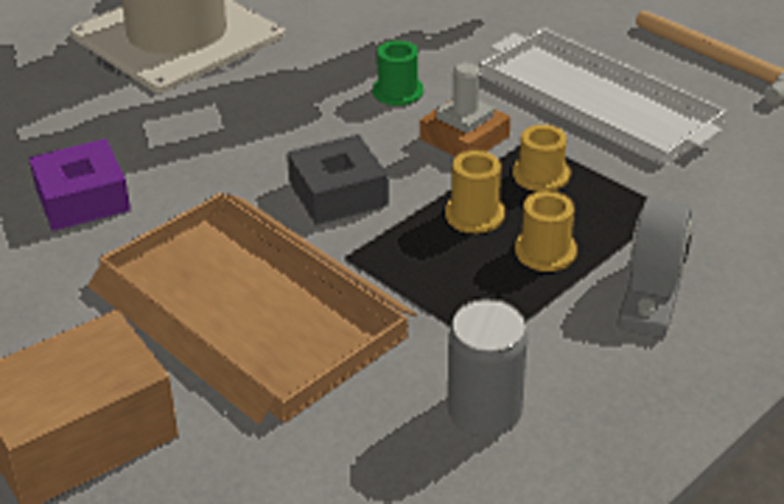

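Candidates (top image): sleeves are the brass ones at (238,193), (276,193) and (273,160); the green one at (234,279) is a look-alike. The stand is the dark grey block at (304,240); the purple block at (379,308) is a look-alike. The gauge is at (238,231) in the holder. The tray is the white-silver one at (177,215) and the box is at (369,214). I chose by colour, and the crop confirms it. Next I move above the gauge and stand for a close view.

servo_tool(
  increments=[
    [-42,40,-7,0,0,0,0],
    [-42,40,-7,0,0,0,0],
    [-42,40,-7,0,0,0,0],
    [-42,40,-7,0,0,0,0],
    [-42,40,-7,0,0,0,0],
    [-42,40,-7,0,0,0,0],
    [-42,40,-7,0,0,0,0],
    [-42,40,-7,0,0,0,0],
  ],
)

```text
time_s: 1.3
ee_pos: [0.4171, 0.1134, 0.2886]
orientation: [179.8, -0.2, 64.9]
contact_force: [0.4, 0.4, 0.2]
gripper_width: 0.0855
```

servo_tool(
  increments=[
    [-42,40,-7,0,0,0,0],
    [-42,40,-7,0,0,0,0],
    [0,0,0,0,0,-0.15,0],
    [0,0,0,0,0,-0.15,0],
    [0,0,0,0,0,-0.15,0],
    [0,0,0,0,0,0,0],
  ],
)

```text
time_s: 2.05
ee_pos: [0.4558, -0.0059, 0.3048]
orientation: [179.5, -0.0, 90.8]
contact_force: [-0.5, -0.3, 0.3]
gripper_width: 0.0854
```

```bash
python3 - <<'E'
from h import *
st(); delta([.45,.01,.30],[180,0,90])
t=snap("top"); s=snap("scene")
def tri(a,b):
    C1,r1=ray(t,*a);C2,r2=ray(s,*b)
    A=np.c_[r1,-r2]; k=np.linalg.lstsq(A,C2-C1,rcond=None)[0]; P=C1+k[0]*r1;Q=C2+k[1]*r2; return ((P+Q)/2).round(4),(np.linalg.norm(P-Q)*1000).round(1)
print(tri((238.2,191.8),(314.1,209.3)),tri((276,191.4),(290.4,218.9)),tri((273.2,158.9),(315.7,233.9)))
snap("wrist","w1")
E
```

```text
2.05 [ 0.4558 -0.0059  0.3048] [ 1.7954e+02 -4.0000e-02  9.0800e+01] F [-0.5 -0.3  0.3] w 0.0854 j [-2.300e+00  4.300e+00  1.098e+02  1.000e-01  6.550e+01 -9.310e+01]
shift mm [16.  -5.6  4.8]
turn rad [ 0.0081 -0.0007  0.014 ]
(array([0.5807, 0.1076, 0.0562]), np.float64(4.8)) (array([ 0.5785, -0.0036,  0.0723]), np.float64(4.5)) (array([0.6767, 0.0037, 0.0632]), np.float64(4.1))
```

View pics/w1.png

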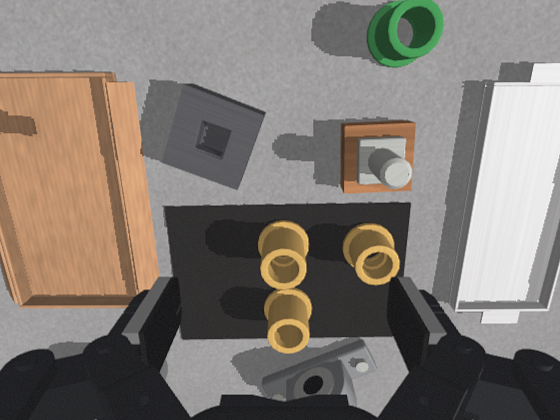

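```bash
python3 - <<'E'
from h import *
w=snap("wrist"); crop(w,"w1s",150,70,130,130,4.6); crop(w,"w1g",325,105,110,100,6)
for n,X in [("TCP",[.4558,-.0059,.3048])]: print(proj(w,X))
E
```

```text
[283.8549061  280.65215756]
```

View pics/w1s.png

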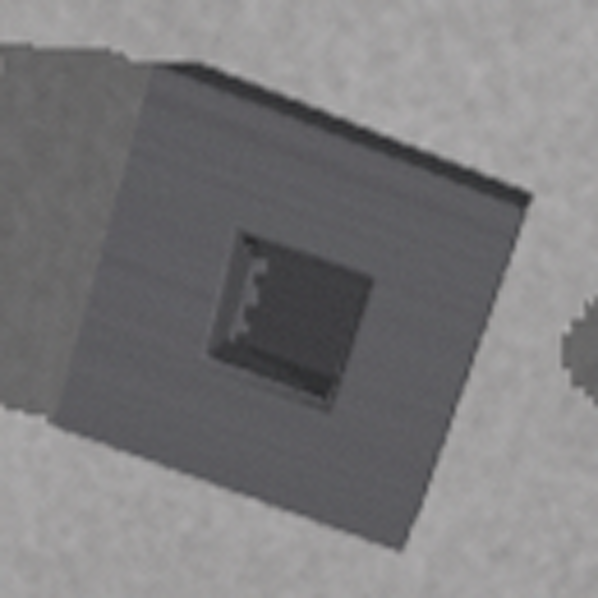

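View pics/w1g.png

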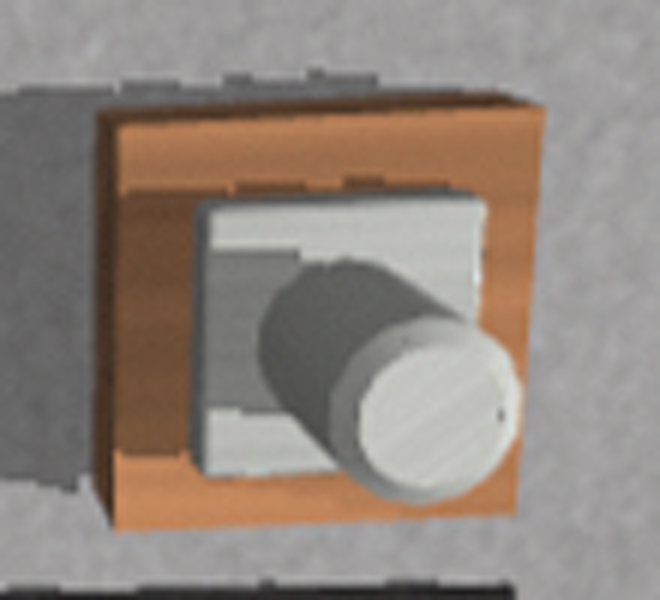

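```bash
python3 - <<'E'
from h import *
w=snap("wrist")
c=lambda p:(p[0]/4.6+150,p[1]/4.6+70)
def quad(P,z):
    Q=np.array([onz(w,*p,z)[:2] for p in P]); 
    # diag centre
    cen=Q.mean(0); e=[Q[(i+1)%4]-Q[i] for i in range(4)]
    print("c",cen.round(4),"len",[round(np.linalg.norm(x)*1e3,1) for x in e],"ang",[round((np.degrees(np.arctan2(x[1],x[0]))+45)%90-45,1) for x in e])
quad([c(p) for p in [(152,67),(527,205),(402,549),(50,420)]],.045)
quad([c(p) for p in [(240,228),(375,277),(332,410),(207,358)]],.045)
g=lambda p:(p[0]/6+325,p[1]/6+105)
print("tip",onz(w,*g((431,424)),.102))
Q=[onz(w,*g(p),.044)[:2] for p in [(207,203),(486,197),(204,475)]]
print(Q[0],Q[1],Q[2],"centre",(Q[1]+Q[2])/2,"ang",np.degrees(np.arctan2(*(Q[1]-Q[0])[::-1])),np.degrees(np.arctan2(*(Q[2]-Q[0])[::-1])),np.linalg.norm(Q[1]-Q[0]),np.linalg.norm(Q[2]-Q[0]))
quad([g(p) for p in [(120,125),(543,107),(515,515),(115,530)]],.03)
# sleeve masks
hsv=cv2.cvtColor(w["frame"],cv2.COLOR_RGB2HSV); m=cv2.inRange(hsv,(18,100,60),(30,255,255)); m[:200]=0
n,l,sta,ce=cv2.connectedComponentsWithStats(m)
for i in range(1,n):
    if sta[i][4]>100: print(sta[i],ce[i])
crop(w,"w1b",240,205,180,160,4.4)
E
```

```text
c [ 0.4345 -0.0854] len [np.float64(90.2), np.float64(90.0), np.float64(90.6), np.float64(87.8)] ang [np.float64(-19.0), np.float64(-20.5), np.float64(-20.4), np.float64(-20.8)]
c [ 0.435  -0.0842] len [np.float64(33.2), np.float64(34.1), np.float64(32.0), np.float64(32.3)] ang [np.float64(-19.2), np.float64(-19.7), np.float64(-22.6), np.float64(-17.6)]
tip [0.4586746  0.10445927 0.102     ]
[0.43226079 0.07729503] [0.43044858 0.12837492] [0.4840124  0.08101068] centre [0.45723049 0.1046928 ] ang 92.03189109422902 4.1066626938325355 0.051112035124846134 0.051884819586941015
c [0.4576 0.1046] len [np.float64(79.1), np.float64(79.9), np.float64(79.6), np.float64(79.6)] ang [np.float64(3.2), np.float64(3.6), np.float64(3.1), np.float64(3.3)]
[ 258  220   54  134 5464] [285.10669839 284.54502196]
[ 342  223   58   63 2643] [371.1645857  253.28490352]
```

View pics/w1b.png

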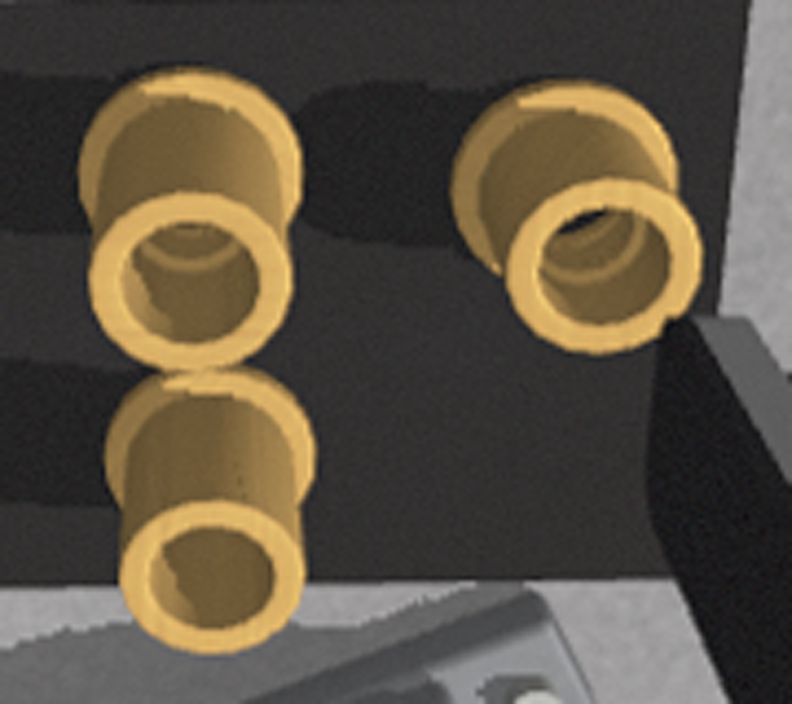

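```bash
python3 - <<'E'
from h import *
w=snap("wrist")
g=lambda p:(p[0]/4.4+240,p[1]/4.4+205)
from scipy.optimize import least_squares
th=np.linspace(0,2*np.pi,720)
def ext(c,r,z): 
    P=np.array([proj(w,[c[0]+r*np.cos(t),c[1]+r*np.sin(t),z]) for t in th]); return [P[:,0].min(),P[:,0].max(),P[:,1].min(),P[:,1].max()]
for n,fl,rim in [("S2",(79,302,67),(90,292,192,371)),("S3",(105,315,366),(119,305,502,655)),("S1",(452,678,82),(507,703,179,354))]:
    a=np.array([g((fl[0],0))[0],g((fl[1],0))[0],g((0,fl[2]))[1],g((rim[0],0))[0],g((rim[1],0))[0],g((0,rim[2]))[1],g((0,rim[3]))[1]])
    def f(p):
        e=ext(p[:2],.034,.012); r=ext(p[:2],.027,p[2]); return np.array(e[:3]+r)-a
    s=least_squares(f,[.6,0,.08],x_scale=.01,diff_step=1e-3); print(n,s.x.round(4),"h",(s.x[2]-.004).round(4),s.fun.round(1))
E
```

```text
S2 [ 0.5768 -0.0045  0.0774] h 0.0734 [-0.4  0.6  0.4 -0.7  0.6 -0.7  0.5]
S3 [0.6767 0.003  0.0695] h 0.0655 [-0.4  0.3  0.2 -0.4  0.4 -0.4  0.3]
S1 [0.5797 0.1076 0.0612] h 0.0572 [-0.2  0.2  0.2 -0.5  0.5 -0.4  0.2]
```

servo_tool(
  increments=[
    [37,0,30,0,0,0,0],
    [37,0,30,0,0,0,0],
    [37,0,30,0,0,-0.038,0],
    [0,0,0,0.008,0,0,0],
    [0,0,0,0,0,0,0],
  ],
)

```text
time_s: 2.98
ee_pos: [0.457, 0.1083, 0.2138]
orientation: [179.8, 0.0, 92.8]
contact_force: [0.2, -0.0, 0.0]
gripper_width: 0.0855
```

```bash
python3 - <<'E'
from h import *
st(); delta([.4577,.1045,.056],[180,0,93])
w=snap("wrist","w2"); print(proj(w,[.4577,.1045,.102]))
E
```

```text
2.975 [0.457  0.1083 0.2138] [1.7976e+02 2.0000e-02 9.2780e+01] F [ 0.2 -0.   0. ] w 0.0855 j [ 1.190e+01  1.240e+01  1.135e+02 -1.000e-01  5.380e+01 -8.080e+01]
shift mm [ -3.8  -0.2 157.8]
turn rad [ 0.0042  0.0003 -0.0039]
[278.92390263 202.14205754]
```

View pics/w2.png

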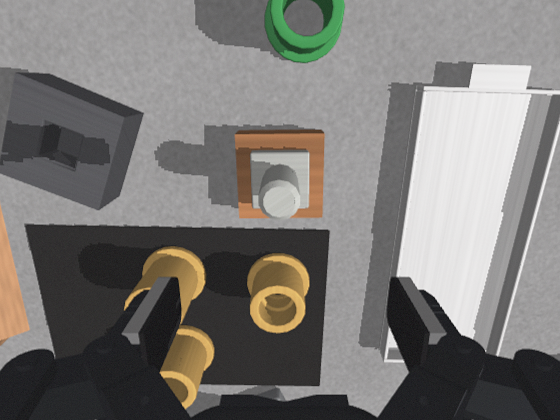

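servo_tool(
  increments=[
    [-4,-0.2,40,0.004,0,-0.004,0],
    [0,0,50,0,0,0,0],
    [0,0,50,0,0,0,0],
    [0,0,18,0,0,0,0],
    [0,0,0,0,0,0,0.5],
    [0,0,0,0,0,0,1],
    [0,0,0,0,0,0,1],
    [0,0,0,0,0,0,1],
  ],
)

```text
time_s: 4.03
ee_pos: [0.4669, 0.1013, 0.0607]
orientation: [178.8, -0.2, 92.3]
contact_force: [-1.1, 3.3, -8.2]
gripper_width: 0.0303
```

```bash
python3 - <<'E'
from h import *
st(); delta([.4577,.1045,.056],[180,0,93])
w=snap("wrist","w3")
E
```

```text
4.025 [0.4669 0.1013 0.0607] [178.85  -0.2   92.33] F [-1.1  3.3 -8.2] w 0.0303 j [ 1.08e+01  2.83e+01  1.18e+02  1.00e-01  3.25e+01 -8.16e+01]
shift mm [ 3.6 -9.1  4.5]
turn rad [ 0.0201 -0.0034 -0.0118]
```

View pics/w3.png

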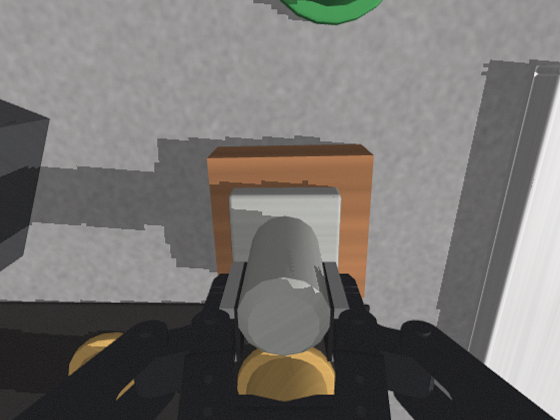

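servo_tool(
  increments=[
    [0,0,0,0,0,0,0.2],
    [0,0,0,0,0,0,0.2],
    [0,0,0,0,0,0,0.2],
    [3,-6,3,0.02,-0.003,-0.01,0.2],
    [0,-2,0,0,0,0,0.2],
    [0,0,0,0,0,0,0.2],
  ],
)

```text
time_s: 4.82
ee_pos: [0.4595, 0.1038, 0.0587]
orientation: [179.9, 0.0, 93.0]
contact_force: [0.1, 0.4, 1.0]
gripper_width: 0.0685
```

```bash
python3 - <<'E'
from h import *
st(); delta([.4577,.1045,.056],[180,0,93])
E
```

```text
4.825 [0.4595 0.1038 0.0587] [1.7991e+02 2.0000e-02 9.3000e+01] F [0.1 0.4 1. ] w 0.0685 j [ 1.130e+01  2.850e+01  1.182e+02 -1.000e-01  3.330e+01 -8.160e+01]
shift mm [ 0.8 -1.7  2.7]
turn rad [ 0.0016  0.0003 -0.    ]
```

servo_tool(
  increments=[
    [0.8,-2,1,0,0,0,0.4],
    [0,0,0,0,0,0,0.6],
    [0,0,0,0,0,0,0.8],
    [0,0,0,0,0,0,1],
    [0,0,0,0,0,0,1],
  ],
)

```text
time_s: 5.45
ee_pos: [0.4573, 0.1042, 0.0579]
orientation: [179.9, 0.0, 93.0]
contact_force: [-0.9, -0.8, 0.1]
gripper_width: 0.0306
```

```bash
python3 - <<'E'
from h import *
st(); delta([.4577,.1045,.056],[180,0,93])
w=snap("wrist","w4"); p,R=tool()
for z in (.044,): print([proj(w,[.4577+a*.026,.1045+b*.026,z]).round(0) for a,b in((-1,-1),(-1,1))])
E
```

```text
5.45 [0.4573 0.1042 0.0579] [1.799e+02 4.000e-02 9.301e+01] F [-0.9 -0.8  0.1] w 0.0306 j [ 1.140e+01  2.850e+01  1.184e+02 -1.000e-01  3.300e+01 -8.150e+01]
shift mm [0.2 0.4 1.9]
turn rad [0.0017 0.0007 0.0002]
[array([231., 213.]), array([344., 219.])]
```

View pics/w4.png

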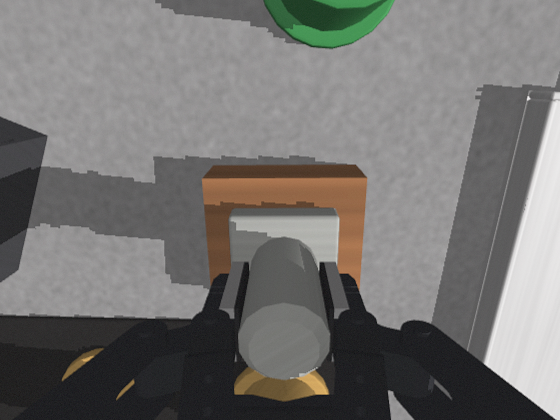

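servo_tool(
  increments=[
    [0,0,-10,0,0,0,1],
    [0,0,-25,0,0,0,1],
    [0,0,-35,0,0,0,1],
    [0,0,-30,0,0,0,1],
    [0,0,0,0,0,0,1],
    [0,0,0,0,0,0,1],
  ],
)

```text
time_s: 6.25
ee_pos: [0.4534, 0.1038, 0.1589]
orientation: [-179.6, 0.1, 93.0]
contact_force: [0.3, -0.0, -6.2]
gripper_width: 0.0308
```

```bash
python3 - <<'E'
from h import *
st(); 
w=snap("wrist","w5"); crop(w,"w5c",200,190,180,130,4.4)
E
```

```text
6.25 [0.4534 0.1038 0.1589] [-1.7964e+02  9.0000e-02  9.3010e+01] F [ 0.3 -0.  -6.2] w 0.0308 j [ 1.150e+01  1.740e+01  1.161e+02 -1.000e-01  4.690e+01 -8.150e+01]
```

View pics/w5c.png

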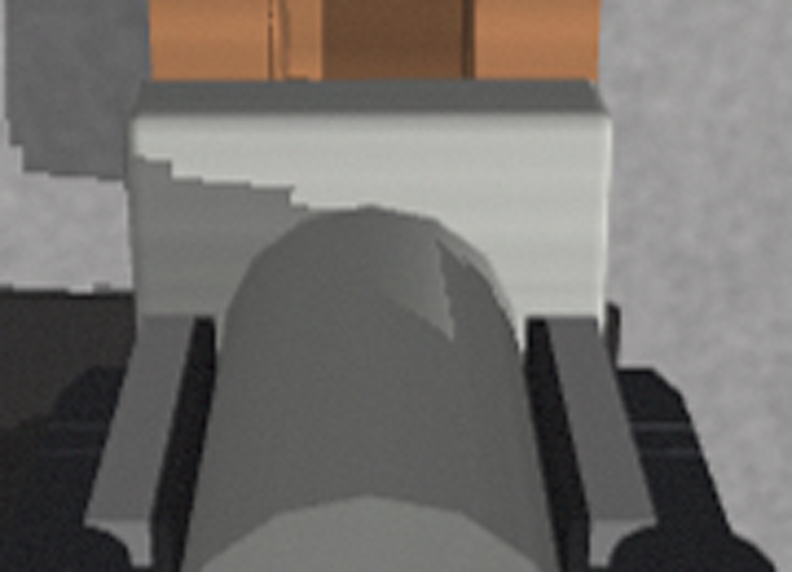

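```bash
python3 - <<'E'
from h import *
w=snap("wrist"); p,R=tool()
for dz in (.0139,.012):
  Q=[]
  for c in [(132,118),(610,118)]:
    C,r=ray(w,c[0]/4.4+200,c[1]/4.4+190); C=R.inv().apply(C-p); r=R.inv().apply(r)
    Q.append(C+r*(dz-C[2])/r[2])
  print(np.round(np.array(Q)*1000,1))
delta([.4345+.0005,-.0850,.165],[180,0,69.8])
E
```

```text
[[-24.8 -24.9  13.9]
 [ 24.9 -24.9  13.9]]
[[-24.5 -25.6  12. ]
 [ 24.6 -25.6  12. ]]
shift mm [-187.6  -28.4   -5.9]
turn rad [-0.0064  0.0031  0.4051]
```

servo_tool(
  increments=[
    [-47,-7,-1.5,0,0,0,1],
    [-47,-7,-1.5,0,0,0,1],
    [-47,-7,-1.5,0,0,0,1],
    [-47,-7,-1.5,0,0,0,1],
    [0,0,0,0,0,0.135,1],
    [0,0,0,0,0,0.135,1],
    [0,0,0,0,0,0.135,1],
    [0,0,0,0,0,0,1],
  ],
)

```text
time_s: 7.35
ee_pos: [0.4305, -0.0908, 0.1561]
orientation: [-178.8, 0.4, 69.2]
contact_force: [-0.5, -0.5, -6.2]
gripper_width: 0.0306
```

```bash
python3 - <<'E'
from h import *
st(); delta([.4345+.0005,-.0850,.165],[180,0,69.8])
w=snap("wrist","w6")
E
```

```text
7.35 [ 0.4305 -0.0908  0.1561] [-178.8     0.42   69.21] F [-0.5 -0.5 -6.2] w 0.0306 j [-13.3  16.1 118.6  -0.4  46.5 -82.2]
shift mm [ 7.  2. -9.]
turn rad [-0.0211  0.0072 -0.0104]
```

View pics/w6.png

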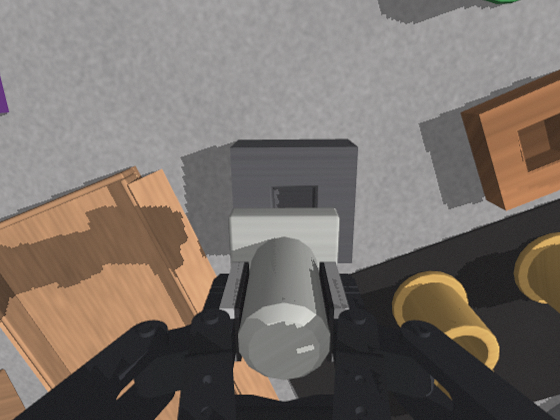

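servo_tool(
  increments=[
    [7,2,5,-0.021,0.007,-0.01,1],
    [0,0,0,0,0,0,1],
    [0,0,0,0,0,0,1],
  ],
)

```text
time_s: 7.78
ee_pos: [0.4345, -0.084, 0.1498]
orientation: [-180.0, -0.0, 70.2]
contact_force: [-0.3, -0.3, -5.8]
gripper_width: 0.0302
```

```bash
python3 - <<'E'
from h import *
st(); delta([.4345+.0005,-.0850,.12],[180,0,69.8])
w=snap("wrist","w7"); crop(w,"w7c",200,120,180,130,4.4)
E
```

```text
7.775 [ 0.4345 -0.084   0.1498] [-1.7998e+02 -1.0000e-02  7.0190e+01] F [-0.3 -0.3 -5.8] w 0.0302 j [-12.5  16.5 119.3   0.   44.2 -82.7]
shift mm [-0.8  0.8 29.8]
turn rad [-0.0003 -0.0002  0.0067]
```

View pics/w7c.png

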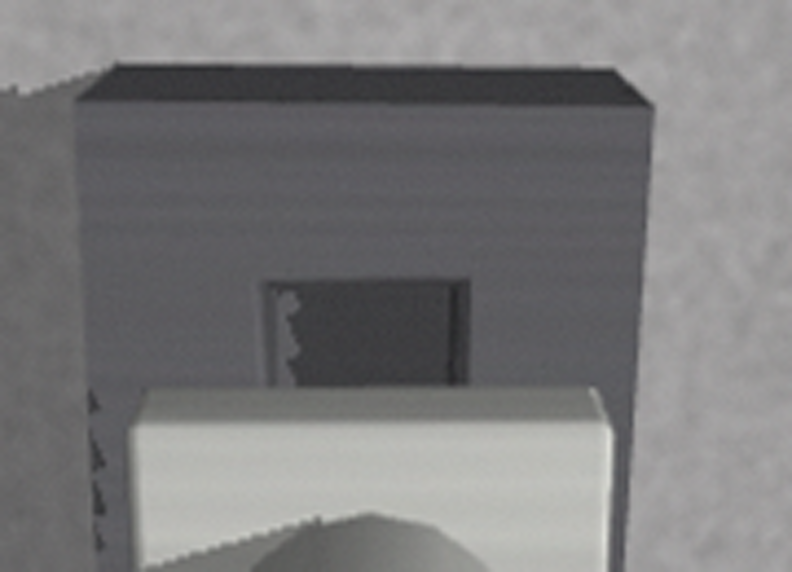

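```bash
python3 - <<'E'
from h import *
w=snap("wrist"); p,R=tool()
def tp(c,z):
    P=onz(w,c[0]/4.4+200,c[1]/4.4+120,z); return P,R.inv().apply(P-p)*1000
for c in [(76,101),(653,106),(259,280),(470,280)]: print(np.round(tp(c,.045)[1],1))
a,b=tp((76,101),.045)[0],tp((653,106),.045)[0]; d=(b-a)/np.linalg.norm(b-a)
n=np.array([d[1],-d[0],0]); print(np.degrees(np.arctan2(d[1],d[0])),np.linalg.norm(b-a),"cen",(a+b)/2+.045*n)
for c in [(132,422),(611,423)]:
    print(np.round(tp(c,p[2]-.0139)[1],1))
E
```

```text
[-45.4 -44.4 104.9]
[ 43.5 -43.7 104.9]
[-17.8 -15.9 104.9]
[ 15.9 -15.9 104.9]
69.71621451554164 0.08889074641433356 cen [ 0.4349561  -0.08559806  0.045     ]
[-24.8 -25.4  13.9]
[ 24.9 -25.4  13.9]
```

servo_tool(
  increments=[
    [-1,0.6,15,0,0,0.008,1],
    [0,0,20,0,0,0,1],
    [0,0,5,0,0,0,1],
    [0,0,0,0,0,0,1],
  ],
)

```text
time_s: 8.38
ee_pos: [0.4351, -0.0856, 0.1077]
orientation: [180.0, -0.0, 69.6]
contact_force: [0.2, -0.0, -5.7]
gripper_width: 0.0309
```

```bash
python3 - <<'E'
from h import *
st(); delta([.4349+.0000,-.0855,.073],[180,0,69.7])
E
```

```text
8.375 [ 0.4351 -0.0856  0.1077] [ 1.7997e+02 -1.0000e-02  6.9650e+01] F [ 0.2 -0.  -5.7] w 0.0309 j [-12.7  21.2 120.5   0.   38.2 -82.3]
shift mm [ 0.  -0.3 34.7]
turn rad [ 0.0006 -0.0002 -0.001 ]
```

servo_tool(
  increments=[
    [0,-0.3,5,0,0,0,1],
    [0,0,5,0,0,0,1],
    [0,0,5,0,0,0,1],
    [0,0,5,0,0,0,1],
    [0,0,5,0,0,0,1],
  ],
)

```text
time_s: 9.0
ee_pos: [0.4354, -0.0857, 0.0822]
orientation: [179.9, -0.0, 69.6]
contact_force: [0.0, 0.3, -6.0]
gripper_width: 0.0305
```

```bash
python3 - <<'E'
from h import *
st(); delta([.4349+.0000,-.0855,.073],[180,0,69.7])
E
```

```text
9.0 [ 0.4354 -0.0857  0.0822] [ 1.7987e+02 -2.0000e-02  6.9640e+01] F [ 0.   0.3 -6. ] w 0.0305 j [-12.7  24.2 121.1   0.   34.5 -82.3]
shift mm [-0.  -0.5  9.2]
turn rad [ 0.0022 -0.0004 -0.0011]
```

servo_tool(
  increments=[
    [0,-0.3,4,0.002,0,0,1],
    [0,0,3,0,0,0,1],
    [0,0,2.5,0,0,0,1],
    [0,0,1.5,0,0,0,1],
    [0,0,0,0,0,0,1],
  ],
)

```text
time_s: 9.62
ee_pos: [0.4355, -0.0856, 0.0733]
orientation: [180.0, -0.0, 69.6]
contact_force: [-1.4, 0.2, -5.9]
gripper_width: 0.0305
```

```bash
python3 - <<'E'
from h import *
st(); w=snap("wrist","w8"); crop(w,"w8c",180,140,200,140,4)
E
```

```text
9.625 [ 0.4355 -0.0856  0.0733] [ 1.7997e+02 -3.0000e-02  6.9650e+01] F [-1.4  0.2 -5.9] w 0.0305 j [-12.7  25.3 121.2   0.   33.4 -82.4]
```

View pics/w8c.png

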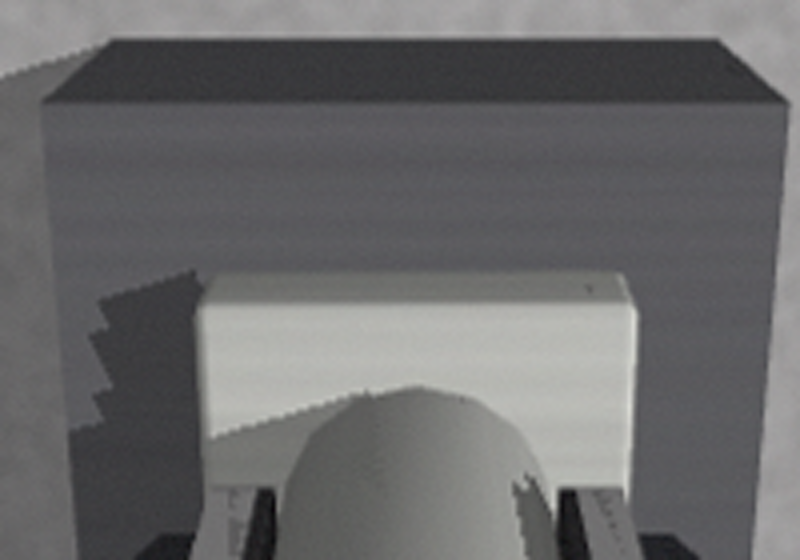

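Nearly down: about 0.4 mm remains, with the gauge's full weight still on the wrist. I press a little further until there's contact.

servo_tool(
  increments=[
    [0,0,1.5,0,0,0,1],
    [0,0,1.5,0,0,0,1],
    [0,0,1.5,0,0,0,1],
  ],
)

```text
time_s: 10.05
ee_pos: [0.4355, -0.0855, 0.0728]
orientation: [180.0, -0.0, 69.7]
contact_force: [-8.3, 1.9, 26.5]
gripper_width: 0.0305
```

servo_tool(
  increments=[
    [0,0,-0.5,0,0,0,0.5],
    [0,0,0,0,0,0,0],
    [0,0,0,0,0,0,0],
    [0,0,0,0,0,0,0],
    [0,0,-20,0,0,0,0],
    [0,0,-40,0,0,0,0],
    [0,0,-50,0,0,0,0],
    [0,0,-40,0,0,0,0],
  ],
)

```text
time_s: 11.05
ee_pos: [0.4349, -0.0855, 0.2245]
orientation: [-179.8, 0.0, 69.6]
contact_force: [0.8, 0.2, -0.3]
gripper_width: 0.0852
```

```bash
python3 - <<'E'
from h import *
st(); w=snap("wrist","w9"); delta([.50,-.03,.30],[180,0,90])
E
```

```text
11.05 [ 0.4349 -0.0855  0.2245] [-1.7978e+02  1.0000e-02  6.9650e+01] F [ 0.8  0.2 -0.3] w 0.0852 j [-12.7   9.4 115.7   0.   55.1 -82.3]
shift mm [ 74.4  39.3 -70.9]
turn rad [ 3.200e-03 -2.000e-04 -3.551e-01]
```

View pics/w9.png

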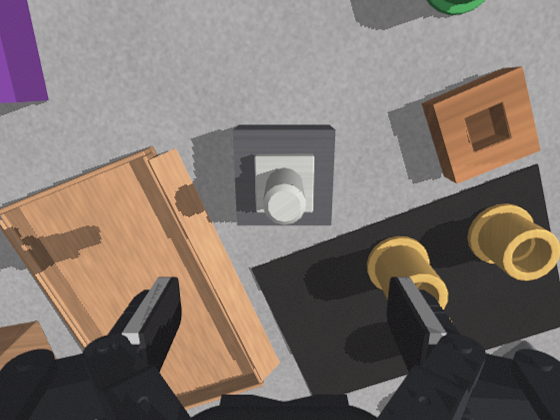

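servo_tool(
  increments=[
    [42,35,5,0,0,0,0],
    [42,35,5,0,0,0,0],
    [42,35,5,0,0,0,0],
    [0,0,0,0,0,-0.178,0],
    [0,0,0,0,0,-0.178,0],
    [0,0,0,0,0,0,0],
  ],
)

```text
time_s: 11.85
ee_pos: [0.5854, -0.0019, 0.2137]
orientation: [179.6, 0.1, 90.5]
contact_force: [-0.4, 0.4, -0.4]
gripper_width: 0.0857
```

```bash
cat >> h.py <<'E'
def nearz(P,r,z,a): pass
E
python3 - <<'E'
from h import *
st(); w=snap("wrist","w10"); delta([.5768,-.0045,.10],[180,0,90])
E
```

```text
11.85 [ 0.5854 -0.0019  0.2137] [1.7962e+02 8.0000e-02 9.0470e+01] F [-0.4  0.4 -0.4] w 0.0857 j [ -1.3  22.   99.6  -0.1  58.  -91.7]
shift mm [ -2.3  -9.2 113.7]
turn rad [0.0065 0.0013 0.0063]
```

View pics/w10.png

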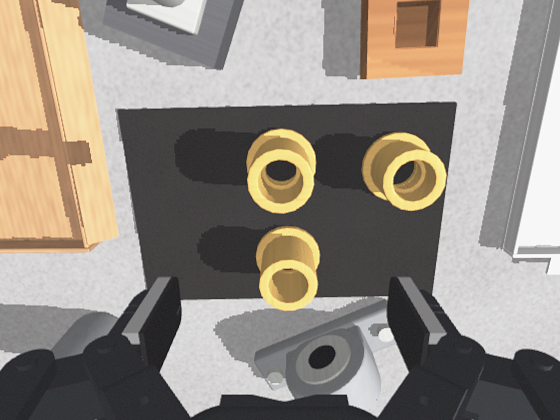

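```bash
cat >> h.py <<'E'
from scipy.optimize import least_squares
def rims(d,vmin=190):
    """bright brass faces: fit circle of 27 mm at a known z given by caller"""
    hsv=cv2.cvtColor(d["frame"],cv2.COLOR_RGB2HSV); m=cv2.inRange(hsv,(15,90,vmin),(32,255,255)); return m
def rimfit(d,box,z,r=.027):
    "box=(u0,u1,v0,v1) bounding extremes in pixels"
    th=np.linspace(0,2*np.pi,360)
    def f(p):
        P=np.array([proj(d,[p[0]+r*np.cos(t),p[1]+r*np.sin(t),z]) for t in th])
        return np.array([P[:,0].min(),P[:,0].max(),P[:,1].min(),P[:,1].max()])-np.array(box)
    c=onz(d,(box[0]+box[1])/2,(box[2]+box[3])/2,z)
    s=least_squares(f,c[:2],diff_step=1e-3); return s.x.round(4),s.fun.round(1)
E
python3 - <<'E'
from h import *
w=snap("wrist"); crop(w,"w10c",230,110,230,210,3.4)
E
```

View pics/w10c.png

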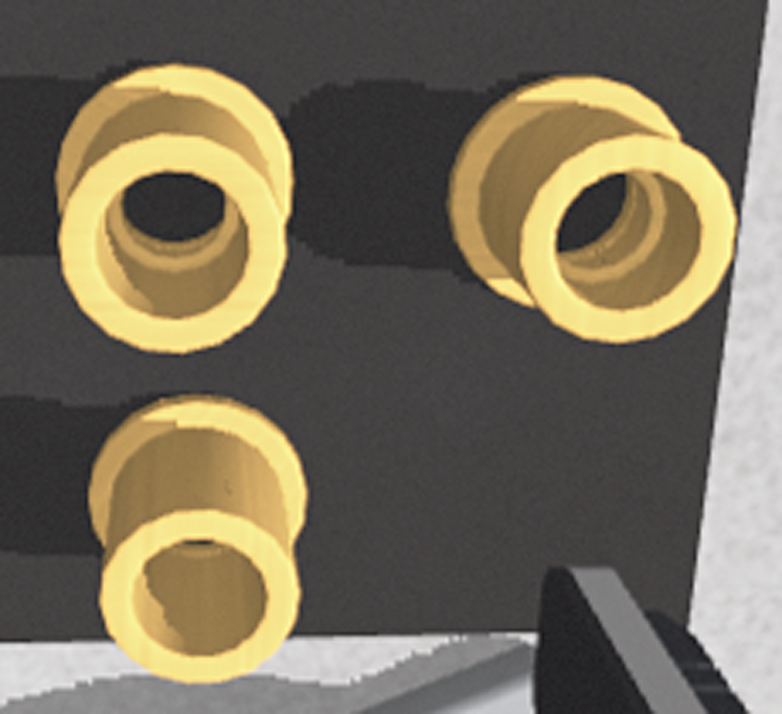

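```bash
python3 - <<'E'
from h import *
w=snap("wrist")
q=lambda b:(b[0]/3.4+230,b[1]/3.4+230,b[2]/3.4+110,b[3]/3.4+110)
for b,z in [((60,287,133,353),.076),((520,737,136,343),.060),((100,300,508,683),.068)]:
    print(rimfit(w,q(b),z))
st(); 
E
```

```text
(array([ 0.5783, -0.0047]), array([-0.5,  0.5, -0.4,  0.5]))
(array([0.581 , 0.1075]), array([-0.5,  0.5, -0.6,  0.7]))
(array([0.6775, 0.0026]), array([-0.4,  0.4, -0.2,  0.3]))
12.0 [ 0.5852 -0.0021  0.2141] [1.796e+02 8.000e-02 9.034e+01] F [ 0.4 -0.4  0.1] w 0.0853 j [ -1.3  21.9  99.6  -0.1  58.1 -91.6]
```

servo_tool(
  increments=[
    [-2.5,-7.5,25,0.006,0,0.006,0],
    [0,0,30,0,0,0,0],
    [0,0,30,0,0,0,0],
    [0,0,10,0,0,0,0],
    [0,0,0,0,0,0,0],
  ],
)

```text
time_s: 12.62
ee_pos: [0.5789, -0.0059, 0.1187]
orientation: [179.7, 0.1, 89.3]
contact_force: [0.4, 0.3, 0.5]
gripper_width: 0.0854
```

```bash
python3 - <<'E'
from h import *
st(); delta([.5775,-.0046,.035],[180,0,90])
E
```

```text
12.625 [ 0.5789 -0.0059  0.1187] [1.7971e+02 8.0000e-02 8.9280e+01] F [0.4 0.3 0.5] w 0.0854 j [-1.700e+00  2.900e+01  1.036e+02 -1.000e-01  4.710e+01 -9.090e+01]
shift mm [ 1.4 -1.8 83.7]
turn rad [ 0.005   0.0015 -0.0125]
```

servo_tool(
  increments=[
    [1.4,-2.5,25,0.005,0,-0.012,0],
    [0,-0.5,30,0,0,0,0],
    [0,-0.5,20,0,0,0,0],
    [0,0,4,0,0,0,0],
    [0,0,0,0,0,0,0],
  ],
)

```text
time_s: 13.25
ee_pos: [0.5815, -0.0049, 0.0448]
orientation: [179.3, 0.1, 89.8]
contact_force: [-0.0, -0.0, -0.8]
gripper_width: 0.0853
```

```bash
python3 - <<'E'
from h import *
st(); delta([.5775,-.0046,.035],[180,0,90])
E
```

```text
13.25 [ 0.5815 -0.0049  0.0448] [1.7931e+02 1.0000e-01 8.9790e+01] F [-0.  -0.  -0.8] w 0.0853 j [-1.600e+00  3.580e+01  1.047e+02 -1.000e-01  3.880e+01 -9.130e+01]
shift mm [ 0.4 -4.1  9.8]
turn rad [ 0.012   0.0018 -0.0037]
```

servo_tool(
  increments=[
    [0.4,-4,7,0.012,0.002,-0.004,0],
    [0,0,2,0,0,0,0],
    [0,0,0,0,0,0,0.2],
    [0,0,0,0,0,0,0.4],
    [0,0,0,0,0,0,0.8],
    [0,0,0,0,0,0,1],
    [0,0,0,0,0,0,1],
  ],
)

```text
time_s: 14.12
ee_pos: [0.5791, -0.0046, 0.0382]
orientation: [179.8, -0.0, 90.0]
contact_force: [-0.4, 0.4, 0.2]
gripper_width: 0.0536
```

```bash
python3 - <<'E'
from h import *
st(); w=snap("wrist","w11"); delta([.5775,-.0046,.035],[180,0,90])
E
```

```text
14.125 [ 0.5791 -0.0046  0.0382] [ 1.798e+02 -1.000e-02  9.002e+01] F [-0.4  0.4  0.2] w 0.0536 j [ -1.6  36.4 104.7   0.   38.6 -91.7]
shift mm [ 0.  -1.6  3.2]
turn rad [ 0.0034 -0.0001  0.0003]
```

View pics/w11.png

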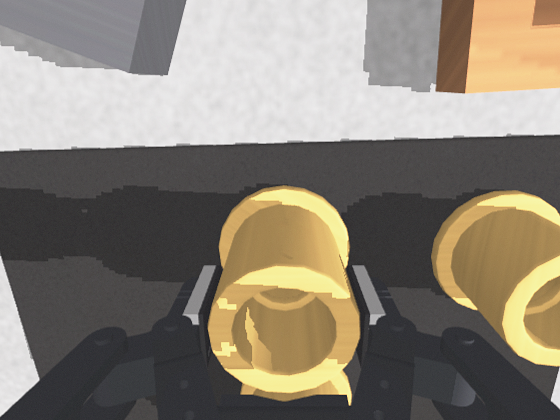

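```bash
python3 - <<'E'
from h import *
w=snap("wrist"); print(rimfit(w,(208,361,265,399),.076)); crop(w,"w11c",200,180,170,230,2.6)
hsv=cv2.cvtColor(w["frame"],cv2.COLOR_RGB2HSV)
E
```

```text
(array([ 0.5786, -0.0046]), array([-2.1,  2.1,  1.7, -1.8]))
```

servo_tool(
  increments=[
    [0,0,-10,0.003,0,0,1],
    [0,0,-30,0,0,0,1],
    [0,0,-45,0,0,0,1],
    [0,0,-45,0,0,0,1],
    [0,0,-15,0,0,0,1],
    [0,0,0,0,0,0,1],
  ],
)

```text
time_s: 14.98
ee_pos: [0.5777, -0.0046, 0.1874]
orientation: [-179.8, -0.0, 90.0]
contact_force: [0.2, 0.3, -2.9]
gripper_width: 0.0532
```

```bash
python3 - <<'E'
from h import *
st(); w=snap("wrist","w12"); delta([.435,-.0855,.185],[180,0,90])
E
```

```text
14.975 [ 0.5777 -0.0046  0.1874] [-1.798e+02 -1.000e-02  9.002e+01] F [ 0.2  0.3 -2.9] w 0.0532 j [ -1.6  23.5 101.3   0.   55.4 -91.7]
shift mm [ -80.9 -142.3    2.3]
turn rad [-0.0048 -0.0003  0.0003]
```

View pics/w12.png

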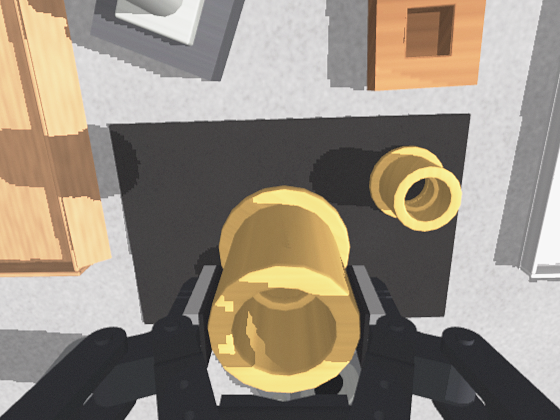

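servo_tool(
  increments=[
    [-27,-40,-3,0,0,0,1],
    [-27,-40,-2,0,0,0,1],
    [-27,-40,0,0,0,0,1],
    [0,-18,0,0,0,0,1],
    [0,0,0,0,0,0,1],
    [0,0,0,0,0,0,1],
  ],
)

```text
time_s: 15.78
ee_pos: [0.4306, -0.0864, 0.1829]
orientation: [-178.8, -0.2, 90.1]
contact_force: [0.9, 0.5, -1.0]
gripper_width: 0.0533
```

```bash
python3 - <<'E'
from h import *
st(); w=snap("wrist","w13"); delta([.4363,-.0856,.165],[180,0,90])
E
```

```text
15.775 [ 0.4306 -0.0864  0.1829] [-178.81   -0.19   90.07] F [ 0.9  0.5 -1. ] w 0.0533 j [-1.280e+01  1.340e+01  1.176e+02 -1.000e-01  5.020e+01 -1.029e+02]
shift mm [ 0.6  6.1 17.8]
turn rad [-0.0211 -0.0034  0.0016]
```

View pics/w13.png

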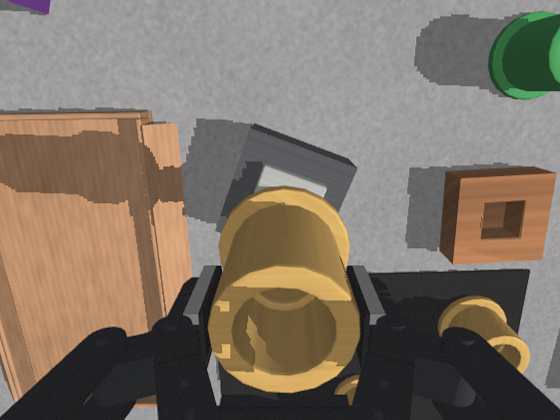

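servo_tool(
  increments=[
    [0.6,6,8,-0.021,-0.003,0,1],
    [0,0,0,0,0,0,1],
    [0,0,0,0,0,0,1],
  ],
)

```text
time_s: 16.2
ee_pos: [0.4387, -0.085, 0.1741]
orientation: [180.0, -0.0, 90.2]
contact_force: [0.2, 0.9, -2.1]
gripper_width: 0.053
```

```bash
python3 - <<'E'
from h import *
st(); delta([.4363,-.0856,.165],[180,0,90])
E
```

```text
16.2 [ 0.4387 -0.085   0.1741] [ 1.80e+02 -3.00e-02  9.02e+01] F [ 0.2  0.9 -2.1] w 0.053 j [ -12.5   14.3  117.8    0.    47.9 -102.7]
shift mm [-0.5 -2.4  9.1]
turn rad [ 0.0001 -0.0005  0.0036]
```

servo_tool(
  increments=[
    [-0.5,-2.5,4,0,0,0.003,1],
    [0,0,5,0,0,0,1],
    [0,0,4,0,0,0,1],
    [0,0,0,0,0,0,1],
  ],
)

```text
time_s: 16.7
ee_pos: [0.4363, -0.0855, 0.1605]
orientation: [180.0, -0.0, 90.0]
contact_force: [0.5, 1.3, -1.3]
gripper_width: 0.0531
```

```bash
python3 - <<'E'
from h import *
st(); delta([.4363,-.0856,.15],[180,0,90]); s=snap("scene"); crop(s,"s1",200,150,140,110,5)
E
```

```text
16.7 [ 0.4363 -0.0855  0.1605] [ 1.800e+02 -2.000e-02  9.004e+01] F [ 0.5  1.3 -1.3] w 0.0531 j [ -12.6   15.5  118.7    0.    45.8 -102.7]
shift mm [-0.1 -0.  10.5]
turn rad [ 0.     -0.0004  0.0007]
```

View pics/s1.png

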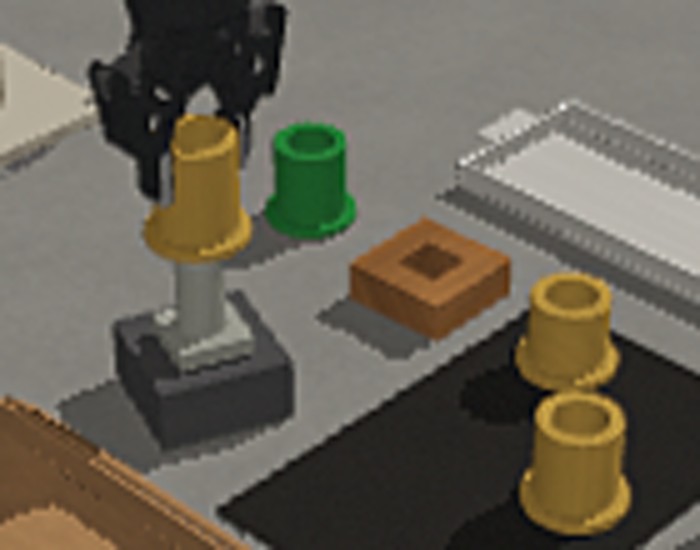

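servo_tool(
  increments=[
    [0,0,5,0,0,0,1],
    [0,0,5,0,0,0,1],
    [0,0,6,0,0,0,1],
    [0,0,6,0,0,0,1],
    [0,0,6,0,0,0,1],
    [0,0,3,0,0,0,1],
  ],
)

```text
time_s: 17.5
ee_pos: [0.4366, -0.0856, 0.1276]
orientation: [180.0, -0.0, 90.0]
contact_force: [-0.7, -0.1, -1.5]
gripper_width: 0.0533
```

```bash
python3 - <<'E'
from h import *
st(); delta([.4363,-.0856,.125],[180,0,90])
E
```

```text
17.5 [ 0.4366 -0.0856  0.1276] [ 1.7996e+02 -2.0000e-02  9.0030e+01] F [-0.7 -0.1 -1.5] w 0.0533 j [ -12.6   19.1  119.8    0.    41.1 -102.7]
shift mm [ 0.  -0.3  2.6]
turn rad [ 0.0007 -0.0003  0.0006]
```

servo_tool(
  increments=[
    [0,0,2,0,0,0,1],
    [0,0,2,0,0,0,1],
    [0,0,2,0,0,0,1],
    [0,0,2,0,0,0,1],
  ],
)

```text
time_s: 18.0
ee_pos: [0.4374, -0.0858, 0.1201]
orientation: [179.9, 0.0, 90.0]
contact_force: [-6.0, 1.1, 28.6]
gripper_width: 0.0533
```

servo_tool(
  increments=[
    [0,-0.6,-1,0,0,0,1],
    [0,0,0,0,0,0,0.5],
    [0,0,0,0,0,0,0],
    [0,0,0,0,0,0,0],
    [0,0,0,0,0,0,0],
  ],
)

```text
time_s: 18.62
ee_pos: [0.4375, -0.086, 0.1216]
orientation: [179.8, 0.0, 90.0]
contact_force: [-0.6, 0.4, 1.2]
gripper_width: 0.0855
```

```bash
python3 - <<'E'
from h import *
st(); s=snap("scene"); crop(s,"s2",200,150,140,110,5); w=snap("wrist","w14")
E
```

```text
18.625 [ 0.4375 -0.086   0.1216] [1.7979e+02 3.0000e-02 9.0040e+01] F [-0.6  0.4  1.2] w 0.0855 j [ -12.7   19.7  120.     0.    40.1 -102.7]
```

View pics/s2.png

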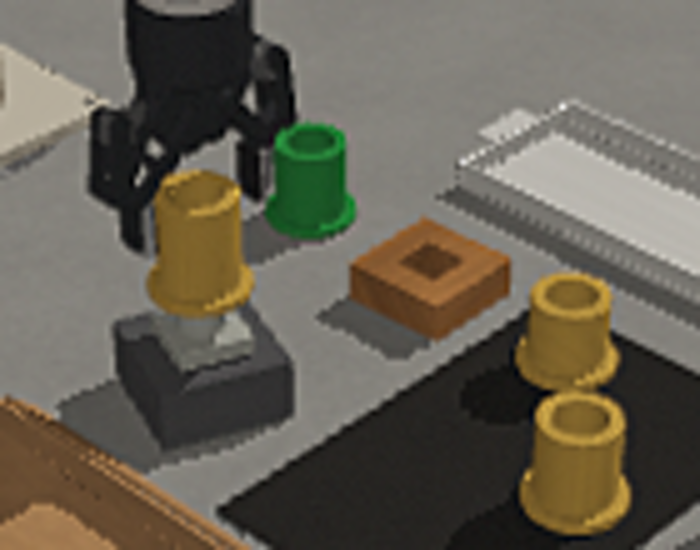

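View pics/w14.png

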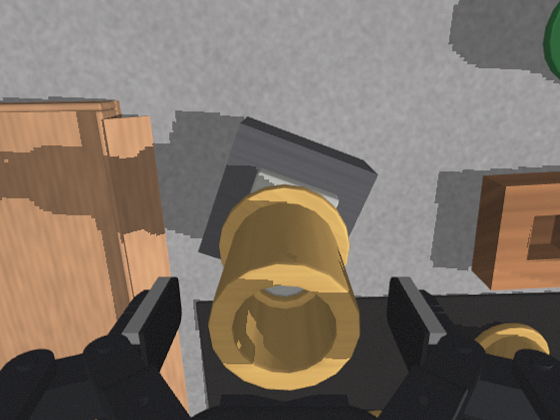

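servo_tool(
  increments=[
    [0,-1,0,0.003,0,0,0],
    [0,0,0,0,0,0,0],
    [0,0,0,0,0,0,0.2],
    [0,0,0,0,0,0,0.4],
    [0,0,0,0,0,0,0.8],
    [0,0,0,0,0,0,1],
    [0,0,0,0,0,0,1],
  ],
)

```text
time_s: 19.6
ee_pos: [0.4364, -0.0859, 0.122]
orientation: [180.0, 0.0, 90.0]
contact_force: [0.4, 0.4, 1.3]
gripper_width: 0.0536
```

servo_tool(
  increments=[
    [0,0,-5,0,0,0,1],
    [0,0,-10,0,0,0,1],
    [0,0,-20,0,0,0,1],
    [0,0,-25,0,0,0,1],
    [0,0,-15,0,0,0,1],
    [0,0,0,0,0,0,1],
  ],
)

```text
time_s: 20.35
ee_pos: [0.4357, -0.0858, 0.2007]
orientation: [-180.0, 0.0, 90.0]
contact_force: [-0.1, -0.2, -2.0]
gripper_width: 0.0536
```

```bash
python3 - <<'E'
from h import *
st(); w=snap("wrist","w15"); s=snap("top"); crop(s,"t2",300,140,130,140,5)
E
```

```text
20.35 [ 0.4357 -0.0858  0.2007] [-1.7997e+02  1.0000e-02  9.0030e+01] F [-0.1 -0.2 -2. ] w 0.0536 j [ -12.7   11.5  116.9   -0.    51.5 -102.7]
```

View pics/w15.png

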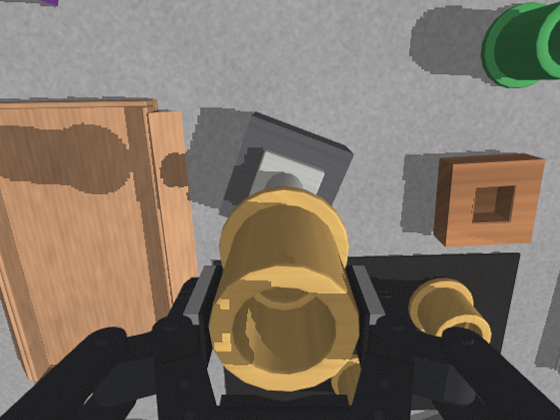

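View pics/t2.png

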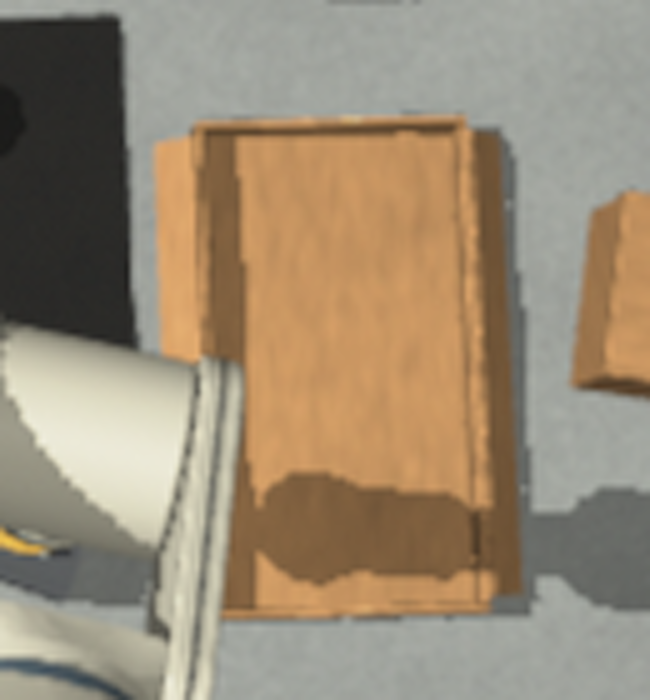

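```bash
python3 - <<'E'
from h import *
d=snap("top"); P=[onz(d,u/5+300,v/5+140,.028)[:2] for u,v in [(193,121),(467,117),(493,610),(214,616)]]
P=np.array(P); print(P.round(4),P.mean(0)); c=P.mean(0)
ax=(P[0]-P[3]); print(np.linalg.norm(ax),np.degrees(np.arctan2(ax[1],ax[0])),np.linalg.norm(P[0]-P[1]))
w=snap("wrist"); print([onz(w,u,v,.028)[:2].round(4) for u,v in [(155,100)]])
E
```

```text
[[ 0.6651 -0.1951]
 [ 0.6665 -0.3613]
 [ 0.3694 -0.3669]
 [ 0.3674 -0.2012]] [ 0.51711677 -0.28112114]
0.297751654203298 1.1743140303378587 0.16618794658351776
[array([ 0.3646, -0.1925])]
```

servo_tool(
  increments=[
    [-39,30,0,0,0,0,1],
    [-39,30,5,0,0,0,1],
    [-39,30,10,0,0,0,1],
    [-39,30,10,0,0,0,1],
    [-39,30,10,0,0,0,1],
    [0,0,0,0,0,0,1],
    [0,0,0,0,0,0,1],
  ],
)

```text
time_s: 21.42
ee_pos: [0.5846, -0.2841, 0.1526]
orientation: [-179.1, -0.4, 90.1]
contact_force: [0.0, 1.0, -2.6]
gripper_width: 0.0538
```

```bash
python3 - <<'E'
from h import *
st(); w=snap("wrist","w16"); delta([.585,-.28,.045],[180,0,90])
E
```

```text
21.425 [ 0.5846 -0.2841  0.1526] [-179.08   -0.37   90.11] F [ 0.   1.  -2.6] w 0.0538 j [-2.69e+01  3.19e+01  9.23e+01 -1.00e-01  5.68e+01 -1.17e+02]
shift mm [  3.3   2.1 107.8]
turn rad [-0.0158 -0.0061  0.0022]
```

View pics/w16.png

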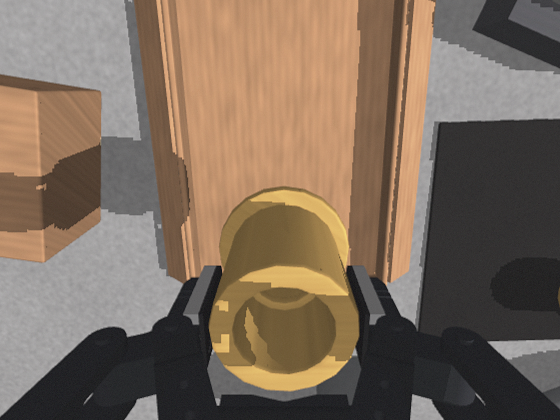

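```bash
python3 - <<'E'
from h import *
w=snap("wrist")
for u,v in [(188,280),(388,280),(178,150),(392,150),(359,150)]: print((u,v),onz(w,u,v,.028)[:2].round(4),onz(w,u,v,.005)[:2].round(4))
E
```

```text
(188, 280) [ 0.6546 -0.3626] [ 0.6675 -0.3693]
(388, 280) [ 0.6546 -0.1967] [ 0.6676 -0.1891]
(178, 150) [ 0.5468 -0.3616] [ 0.5505 -0.3682]
(392, 150) [ 0.5465 -0.2036] [ 0.5502 -0.1965]
(359, 150) [ 0.5465 -0.228 ] [ 0.5502 -0.2231]
```

servo_tool(
  increments=[
    [3,1,25,-0.016,-0.006,0,1],
    [0,0,30,0,0,0,1],
    [0,0,25,0,0,0,1],
    [0,-2,10,0,0,0,1],
    [0,0,0,0,0,0,1],
  ],
)

```text
time_s: 22.15
ee_pos: [0.583, -0.2768, 0.0649]
orientation: [179.8, 0.1, 90.4]
contact_force: [-0.7, -0.2, -2.3]
gripper_width: 0.0532
```

```bash
python3 - <<'E'
from h import *
st(); delta([.585,-.28,.040],[180,0,90])
E
```

```text
22.15 [ 0.583  -0.2768  0.0649] [1.7976e+02 8.0000e-02 9.0380e+01] F [-0.7 -0.2 -2.3] w 0.0532 j [ -26.5   37.9   95.7    0.    46.1 -116.9]
shift mm [-3.2  1.9 24.9]
turn rad [0.0042 0.0015 0.0066]
```

servo_tool(
  increments=[
    [-3,0,10,0.004,0.001,0.006,1],
    [0,0,7,0,0,0,1],
    [0,0,4,0,0,0,1],
    [0,0,2,0,0,0,1],
    [0,0,0,0,0,0,1],
  ],
)

```text
time_s: 22.78
ee_pos: [0.5847, -0.2807, 0.0432]
orientation: [179.8, 0.1, 90.0]
contact_force: [0.3, 0.7, -1.6]
gripper_width: 0.0536
```

servo_tool(
  increments=[
    [0,0,1.5,0.003,0,0,1],
    [0,0,1.5,0,0,0,1],
    [0,0,1.5,0,0,0,1],
  ],
)

```text
time_s: 23.15
ee_pos: [0.585, -0.281, 0.0406]
orientation: [179.9, 0.1, 90.0]
contact_force: [-6.7, 2.2, 18.1]
gripper_width: 0.0535
```

Contact with the floor at 0.0406. I release, go up and look.

servo_tool(
  increments=[
    [0,0,-0.5,0,0,0,0.6],
    [0,0,0,0,0,0,0.2],
    [0,0,0,0,0,0,0],
    [0,0,-1,0,0,0,0],
    [0,0,-15,0,0,0,0],
    [0,0,-35,0,0,0,0],
    [0,0,-50,0,0,0,0],
    [0,0,-50,0,0,0,0],
  ],
)

```text
time_s: 24.15
ee_pos: [0.5833, -0.2798, 0.1951]
orientation: [-179.8, 0.0, 90.0]
contact_force: [0.7, -0.4, -0.3]
gripper_width: 0.0852
```

servo_tool(
  increments=[
    [0,0,-50,0,0,0,0],
    [50,0,-10,0,0,0,0],
    [50,0,0,0,0,0,0],
    [0,0,0,0,0,0,0],
  ],
)

```text
time_s: 24.65
ee_pos: [0.5863, -0.1791, 0.2679]
orientation: [179.4, 0.3, 89.9]
contact_force: [0.7, 0.1, -0.0]
gripper_width: 0.085
```

```bash
python3 - <<'E'
from h import *
st(); w=snap("wrist","w17"); delta([.6775,.0028,.2],[180,0,90])
E
```

```text
24.65 [ 0.5863 -0.1791  0.2679] [179.38   0.33  89.9 ] F [ 0.7  0.1 -0. ] w 0.085 j [-1.800e+01  2.070e+01  9.360e+01 -1.000e-01  6.500e+01 -1.079e+02]
shift mm [184.1  89.7  67.8]
turn rad [ 0.0113  0.0065 -0.0026]
```

View pics/w17.png

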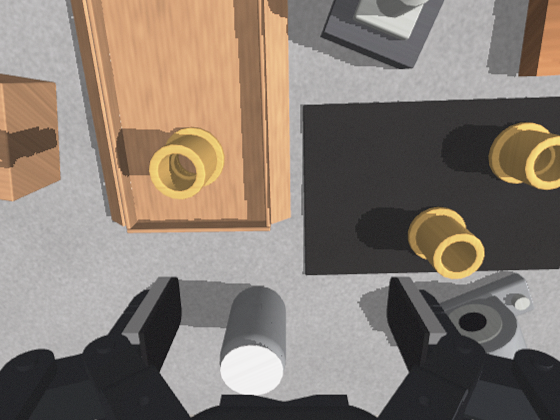

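servo_tool(
  increments=[
    [46,22,10,0.01,0.006,0,0],
    [46,22,10,0,0,0,0],
    [46,22,10,0,0,0,0],
    [46,22,10,0,0,0,0],
    [0,0,0,0,0,0,0],
    [0,0,0,0,0,0,0],
  ],
)

```text
time_s: 25.45
ee_pos: [0.6799, -0.0004, 0.2287]
orientation: [179.8, 0.2, 89.5]
contact_force: [-0.2, 0.4, -0.3]
gripper_width: 0.0854
```

```bash
python3 - <<'E'
from h import *
st(); w=snap("wrist","w18"); delta([.6775,.0028,.02],[180,0,90]); crop(w,"w18c",220,100,200,190,4)
E
```

```text
25.45 [ 6.799e-01 -4.000e-04  2.287e-01] [179.76   0.22  89.46] F [-0.2  0.4 -0.3] w 0.0854 j [ -0.9  28.9  86.2  -0.2  64.7 -90.3]
shift mm [  4.1  -3.2 208.7]
turn rad [ 0.0042  0.0037 -0.01  ]
```

View pics/w18c.png

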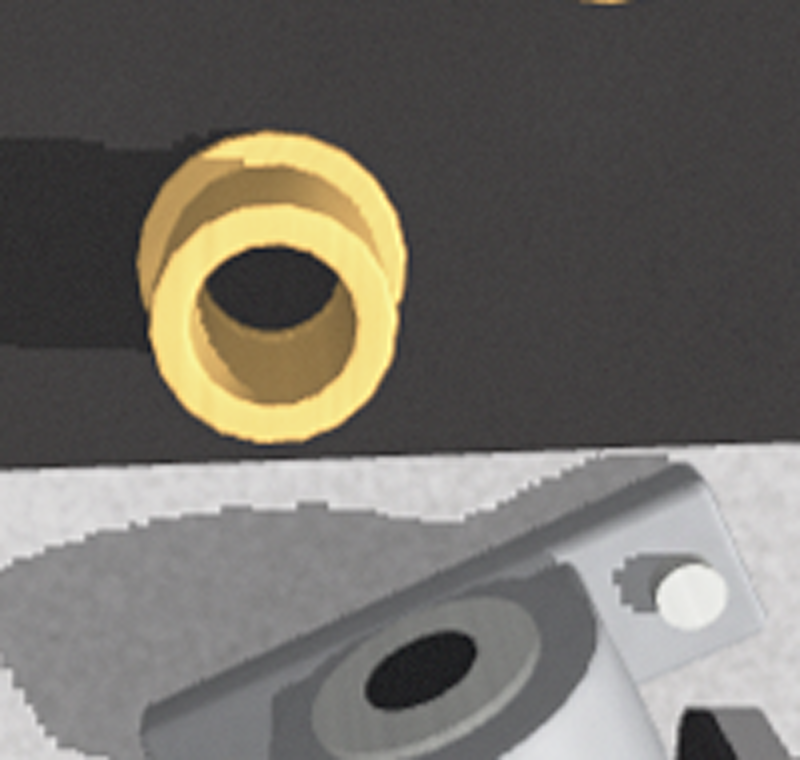

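```bash
python3 - <<'E'
from h import *
w=snap("wrist")
q=lambda b:(b[0]/4+220,b[1]/4+220,b[2]/4+100,b[3]/4+100)
print(rimfit(w,q((150,400,204,443)),.068))
for p in [(145,720),(690,465),(570,560),(280,690)]: print(onz(w,p[0]/4+220,p[1]/4+100,.02)[:2].round(3),onz(w,p[0]/4+220,p[1]/4+100,.1)[:2].round(3))
t=snap("top")
for p in [(256,120),(240,128),(270,115),(258,108),(242,118)]: print(onz(t,*p,.1)[:2].round(3))
st(); delta([.6775,.0028,.1],[180,0,90])
E
```

```text
(array([0.6781, 0.0029]), array([-0.1,  0.1, -0.5,  0.5]))
[ 0.802 -0.033] [ 0.755 -0.025]
[0.729 0.11 ] [0.698 0.085]
[0.755 0.081] [0.719 0.062]
[0.793 0.004] [0.748 0.003]
[0.783 0.051]
[0.759 0.098]
[0.797 0.011]
[0.818 0.045]
[0.789 0.092]
25.6 [ 0.6796 -0.0008  0.2291] [179.73   0.21  89.38] F [-0.6 -0.5  0.4] w 0.0852 j [ -1.   28.8  86.2  -0.2  64.7 -90.3]
shift mm [  4.   -2.8 129.1]
turn rad [ 0.0047  0.0036 -0.0108]
```

servo_tool(
  increments=[
    [4,-3,30,0.005,0.003,-0.01,0],
    [0,-1,40,0,0,0,0],
    [0,-1,40,0,0,0,0],
    [0,-1,15,0,0,0,0],
    [0,0,0,0,0,0,0],
  ],
)

```text
time_s: 26.22
ee_pos: [0.6753, -0.0031, 0.1055]
orientation: [179.6, 0.1, 89.6]
contact_force: [0.2, 0.3, 0.1]
gripper_width: 0.0851
```

```bash
python3 - <<'E'
from h import *
st(); delta([.6777,.0029,.030],[180,0,90])
E
```

```text
26.225 [ 0.6753 -0.0031  0.1055] [1.7964e+02 7.0000e-02 8.9560e+01] F [0.2 0.3 0.1] w 0.0851 j [ -1.2  36.7  90.9  -0.1  52.  -90.8]
shift mm [ 6.1  1.9 75.5]
turn rad [ 0.0062  0.0012 -0.0076]
```

servo_tool(
  increments=[
    [6,2,25,0.006,0.001,-0.007,0],
    [1,-1,25,0,0,0,0],
    [0.5,-1,10,0,0,0,0],
    [0,0,0,0,0,0,0],
    [0,0,0,0,0,0,0],
  ],
)

```text
time_s: 26.85
ee_pos: [0.6821, 0.003, 0.0535]
orientation: [179.2, 0.0, 89.9]
contact_force: [-0.2, -0.5, -0.2]
gripper_width: 0.0855
```

```bash
python3 - <<'E'
from h import *
st(); delta([.6777,.0029,.030],[180,0,90])
E
```

```text
26.85 [0.6821 0.003  0.0535] [1.7921e+02 2.0000e-02 8.9880e+01] F [-0.2 -0.5 -0.2] w 0.0855 j [ -0.7  41.1  91.   -0.   47.1 -90.6]
shift mm [-0.1 -4.7 23.5]
turn rad [ 0.0138  0.0004 -0.0021]
```

servo_tool(
  increments=[
    [0,-5,12,0.013,0,-0.002,0],
    [0,-1,9,0,0,0,0],
    [0,0,3,0,0,0,0],
    [0,0,0,0,0,0,0],
  ],
)

```text
time_s: 27.35
ee_pos: [0.6766, 0.0028, 0.0293]
orientation: [179.9, 0.0, 90.0]
contact_force: [-0.5, 0.8, -0.7]
gripper_width: 0.0855
```

```bash
python3 - <<'E'
from h import *
st(); delta([.6777,.0029,.030],[180,0,90])
E
```

```text
27.35 [0.6766 0.0028 0.0293] [1.799e+02 3.000e-02 9.000e+01] F [-0.5  0.8 -0.7] w 0.0855 j [ -0.8  42.9  91.4  -0.   45.5 -90.7]
shift mm [ 0.1  1.1 -0.7]
turn rad [ 0.0018  0.0005 -0.0001]
```

servo_tool(
  increments=[
    [0,1.2,-0.5,0.002,0,0,0.2],
    [0,0,0,0,0,0,0.4],
    [0,0,0,0,0,0,0.8],
    [0,0,0,0,0,0,1],
    [0,0,0,0,0,0,1],
  ],
)

```text
time_s: 27.98
ee_pos: [0.6783, 0.0029, 0.0303]
orientation: [180.0, 0.0, 90.0]
contact_force: [1.0, 0.7, -0.4]
gripper_width: 0.0521
```

```bash
python3 - <<'E'
from h import *
st(); snap("wrist","w19")
E
```

```text
27.975 [0.6783 0.0029 0.0303] [1.7997e+02 3.0000e-02 8.9990e+01] F [ 1.   0.7 -0.4] w 0.0521 j [ -0.8  43.   91.1  -0.   45.9 -90.7]
```

View pics/w19.png

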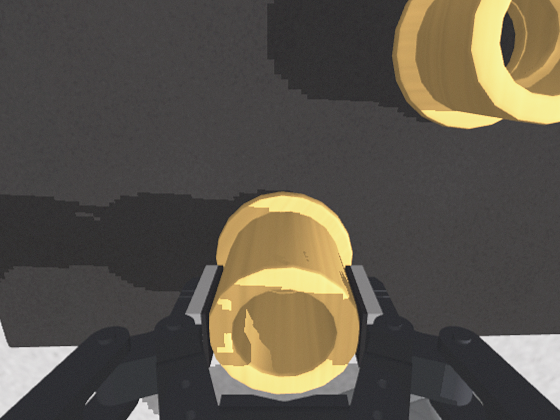

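servo_tool(
  increments=[
    [0,0,-10,0,0,0,1],
    [0,0,-30,0,0,0,1],
    [0,0,-45,0,0,0,1],
    [0,0,-45,0,0,0,1],
    [-18,-48,-15,0,0,0,1],
    [-18,-48,-5,0,0,0,1],
    [-18,-48,0,0,0,0,1],
    [-18,-48,0,0,0,0,1],
  ],
)

```text
time_s: 29.02
ee_pos: [0.4832, -0.07, 0.1876]
orientation: [179.8, 0.1, 90.2]
contact_force: [0.1, -1.2, -2.6]
gripper_width: 0.0519
```

servo_tool(
  increments=[
    [-12,-35,0,0,0,0,1],
    [0,0,0,0,0,0,1],
    [0,0,0,0,0,0,1],
  ],
)

```text
time_s: 29.4
ee_pos: [0.4438, -0.0829, 0.189]
orientation: [179.8, 0.1, 90.0]
contact_force: [-0.3, 0.1, -2.6]
gripper_width: 0.0519
```

```bash
python3 - <<'E'
from h import *
st(); snap("wrist","w20"); delta([.4361,-.0856,.152],[180,0,90])
E
```

```text
29.4 [ 0.4438 -0.0829  0.189 ] [1.7982e+02 1.0000e-01 9.0030e+01] F [-0.3  0.1 -2.6] w 0.0519 j [-1.210e+01  1.320e+01  1.168e+02 -1.000e-01  4.990e+01 -1.020e+02]
shift mm [-2.7 -7.6 36.8]
turn rad [0.0024 0.0016 0.0009]
```

View pics/w20.png

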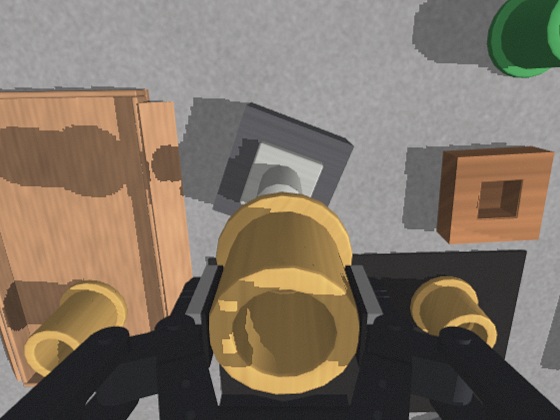

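servo_tool(
  increments=[
    [-2.7,-7.5,12,0.002,0.001,0,1],
    [0,0,12,0,0,0,1],
    [0,0,8,0,0,0,1],
    [0,0,0,0,0,0,1],
    [0,0,0,0,0,0,1],
  ],
)

```text
time_s: 30.08
ee_pos: [0.4373, -0.085, 0.1535]
orientation: [-179.9, 0.0, 90.2]
contact_force: [0.3, -0.3, -2.0]
gripper_width: 0.0521
```

```bash
python3 - <<'E'
from h import *
st(); delta([.4361,-.0856,.150],[180,0,90])
E
```

```text
30.075 [ 0.4373 -0.085   0.1535] [-1.7995e+02  1.0000e-02  9.0150e+01] F [ 0.3 -0.3 -2. ] w 0.0521 j [ -12.5   16.3  118.8   -0.    44.9 -102.7]
shift mm [-0.6 -1.2  3.5]
turn rad [-0.0009  0.0001  0.0027]
```

servo_tool(
  increments=[
    [-0.6,-1.3,2,0,0,0.002,1],
    [0,0,4,0,0,0,1],
    [0,0,6,0,0,0,1],
    [0,0,6,0,0,0,1],
    [0,0,6,0,0,0,1],
    [0,0,6,0,0,0,1],
    [0,0,4,0,0,0,1],
  ],
)

```text
time_s: 30.95
ee_pos: [0.4366, -0.0858, 0.1178]
orientation: [180.0, 0.0, 90.0]
contact_force: [0.4, -0.1, -2.1]
gripper_width: 0.0522
```

servo_tool(
  increments=[
    [0,-0.3,3,0,0,0,1],
    [0,0,3,0,0,0,1],
    [0,0,3,0,0,0,1],
  ],
)

```text
time_s: 31.32
ee_pos: [0.4363, -0.0858, 0.1081]
orientation: [180.0, 0.0, 90.0]
contact_force: [0.5, 0.7, -1.7]
gripper_width: 0.0515
```

Past the burr height with no contact, so this one looks clean. I continue down to the collar at about 0.085.

servo_tool(
  increments=[
    [0,-0.3,5,0,0,0,1],
    [0,0,5,0,0,0,1],
    [0,0,5,0,0,0,1],
    [0,0,3,0,0,0,1],
    [0,0,2,0,0,0,1],
    [0,0,1.5,0,0,0,1],
    [0,0,1.5,0,0,0,1],
  ],
)

```text
time_s: 32.2
ee_pos: [0.4362, -0.0859, 0.0851]
orientation: [180.0, 0.0, 90.0]
contact_force: [-11.9, 2.4, 43.8]
gripper_width: 0.0516
```

servo_tool(
  increments=[
    [0,0,-0.7,0,0,0,0.7],
    [0,0,0,0,0,0,0.3],
    [0,0,0,0,0,0,0],
    [0,0,0,0,0,0,0],
    [0,0,0,0,0,0,0],
    [0,0,0,0,0,0,0],
    [0,0,0,0,0,0,0],
  ],
)

```text
time_s: 33.08
ee_pos: [0.4372, -0.0861, 0.0864]
orientation: [179.8, 0.1, 90.0]
contact_force: [0.3, 0.5, -0.4]
gripper_width: 0.0854
```

```bash
python3 - <<'E'
from h import *
st(); snap("wrist","w21");s=snap("scene"); crop(s,"s3",200,150,140,110,5); delta([.4361,-.0856,.0851],[180,0,90])
E
```

```text
33.075 [ 0.4372 -0.0861  0.0864] [1.7984e+02 5.0000e-02 9.0030e+01] F [ 0.3  0.5 -0.4] w 0.0854 j [ -12.7   23.8  120.8   -0.    35.2 -102.7]
shift mm [ 0.5 -1.1  1.3]
turn rad [0.0029 0.001  0.0006]
```

View pics/s3.png

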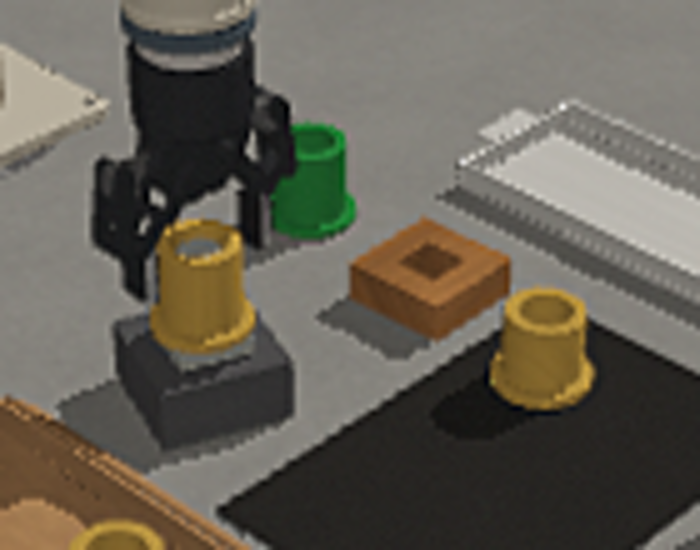

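servo_tool(
  increments=[
    [0.5,-1.1,0.5,0.003,0.001,0,0.2],
    [0,0,0,0,0,0,0.4],
    [0,0,0,0,0,0,0.8],
    [0,0,0,0,0,0,1],
    [0,0,0,0,0,0,1],
  ],
)

```text
time_s: 33.8
ee_pos: [0.4361, -0.0856, 0.0862]
orientation: [-180.0, -0.0, 90.0]
contact_force: [-1.0, -0.5, 1.3]
gripper_width: 0.0516
```

servo_tool(
  increments=[
    [0,0,-5,0,0,0,1],
    [0,0,-12,0,0,0,1],
    [0,0,-25,0,0,0,1],
    [0,0,-30,0,0,0,1],
    [0,0,-30,0,0,0,1],
    [0,0,-10,0,0,0,1],
    [0,0,0,0,0,0,1],
  ],
)

```text
time_s: 34.67
ee_pos: [0.4347, -0.0853, 0.2031]
orientation: [-179.9, -0.0, 90.0]
contact_force: [0.3, 0.2, -2.6]
gripper_width: 0.0519
```

```bash
python3 - <<'E'
from h import *
st(); snap("wrist","w22"); t=snap("top"); crop(t,"t3",140,140,100,140,5)
E
```

```text
34.675 [ 0.4347 -0.0853  0.2031] [-1.7989e+02 -2.0000e-02  9.0030e+01] F [ 0.3  0.2 -2.6] w 0.0519 j [ -12.6   11.3  116.9   -0.    52.  -102.7]
```

View pics/w22.png

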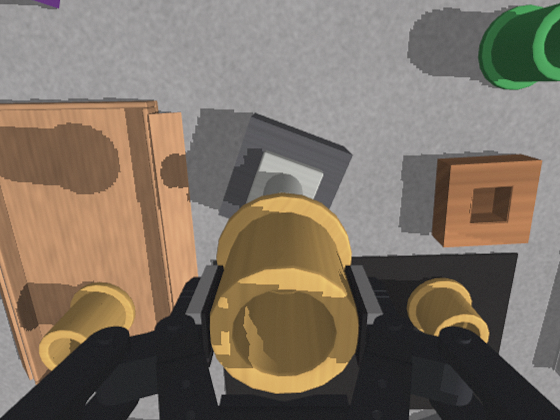

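View pics/t3.png

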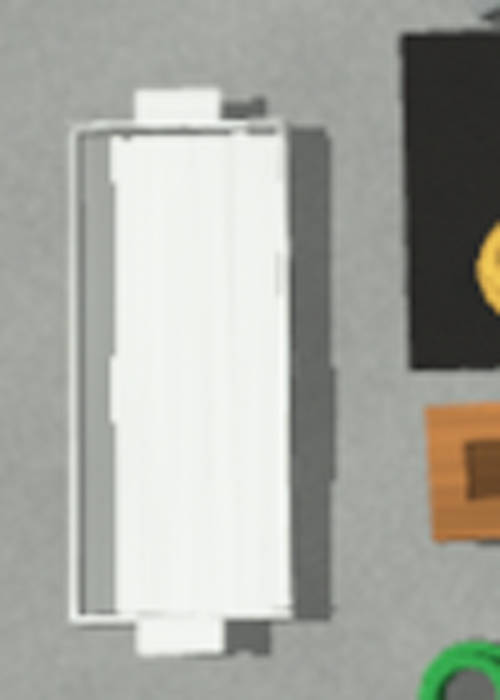

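```bash
python3 - <<'E'
from h import *
d=snap("top"); P=np.array([onz(d,u/5+140,v/5+140,.022)[:2] for u,v in [(71,126),(287,121),(292,616),(71,621)]]); print(P.round(4),P.mean(0))
c=P.mean(0); st(); delta([c[0],c[1],.17],[180,0,90])
E
```

```text
[[0.6669 0.3614]
 [0.6691 0.2314]
 [0.3715 0.2259]
 [0.3698 0.3562]] [0.51931419 0.29372914]
34.825 [ 0.4339 -0.0851  0.2017] [-1.7972e+02 -6.0000e-02  9.0030e+01] F [-0.4  0.6 -2.2] w 0.0521 j [ -12.6   11.4  116.9   -0.    51.9 -102.7]
shift mm [378.8  85.8  31.7]
turn rad [-0.0049 -0.0011  0.0005]
```

servo_tool(
  increments=[
    [54,12,2,0,0,0,1],
    [54,12,2,0,0,0,1],
    [54,12,2,0,0,0,1],
    [54,12,4,0,0,0,1],
    [54,12,6,0,0,0,1],
    [54,12,8,0,0,0,1],
    [54,12,8,0,0,0,1],
    [0,0,0,0,0,0,1],
  ],
)

```text
time_s: 35.83
ee_pos: [0.5173, 0.3026, 0.157]
orientation: [-178.9, 0.2, 89.8]
contact_force: [0.2, -0.8, -2.6]
gripper_width: 0.0517
```

servo_tool(
  increments=[
    [0,0,0,0,0,0,1],
    [0,0,0,0,0,0,1],
  ],
)

```text
time_s: 36.08
ee_pos: [0.5157, 0.3012, 0.1546]
orientation: [-178.7, 0.4, 89.8]
contact_force: [0.6, -0.1, -2.6]
gripper_width: 0.0521
```

```bash
python3 - <<'E'
from h import *
st(); w=snap("wrist","w23"); delta([.519,.293,.03],[180,0,90])
E
```

```text
36.075 [0.5157 0.3012 0.1546] [-178.69    0.38   89.78] F [ 0.6 -0.1 -2.6] w 0.0521 j [ 29.   28.   99.1   0.4  54.2 -61. ]
shift mm [ -7.1   6.3 124.6]
turn rad [-0.0229  0.0067 -0.0044]
```

View pics/w23.png

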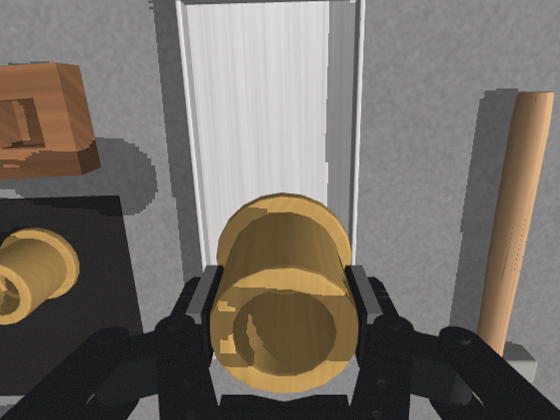

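```bash
python3 - <<'E'
from h import *
w=snap("wrist")
for v,a,b in [(60,181,362),(150,191,358)]: print(onz(w,a,v,.022)[:2].round(4),onz(w,b,v,.022)[:2].round(4))
E
```

```text
[0.4139 0.2273] [0.4145 0.3555]
[0.4778 0.2292] [0.4781 0.3563]
```

servo_tool(
  increments=[
    [-7,6,25,-0.023,0.007,-0.004,1],
    [0,0,25,0,0,0,1],
    [0,0,20,0,0,0,1],
    [0,0,10,0,0,0,1],
    [0,0,0,0,0,0,1],
  ],
)

```text
time_s: 36.8
ee_pos: [0.5236, 0.2903, 0.0757]
orientation: [179.7, -0.2, 89.6]
contact_force: [-0.5, 1.2, -2.7]
gripper_width: 0.052
```

```bash
python3 - <<'E'
from h import *
st(); delta([.519,.294,.031],[180,0,90])
E
```

```text
36.8 [0.5236 0.2903 0.0757] [ 1.797e+02 -1.600e-01  8.965e+01] F [-0.5  1.2 -2.7] w 0.052 j [ 27.9  34.  101.9  -0.   43.7 -61.8]
shift mm [ 3.5 -4.9 44.7]
turn rad [ 0.0053 -0.0028 -0.0062]
```

servo_tool(
  increments=[
    [3,-5,15,0.005,-0.003,-0.006,1],
    [0,-1,13,0,0,0,1],
    [0,-1,8,0,0,0,1],
    [0,0,4,0,0,0,1],
    [0,0,0,0,0,0,1],
  ],
)

```text
time_s: 37.42
ee_pos: [0.5172, 0.2942, 0.0344]
orientation: [179.9, -0.0, 90.0]
contact_force: [-0.0, -0.0, -1.7]
gripper_width: 0.0515
```

servo_tool(
  increments=[
    [0,0,1.5,0,0,0,1],
    [0,0,1.5,0,0,0,1],
    [0,0,1.2,0,0,0,1],
  ],
)

```text
time_s: 37.8
ee_pos: [0.518, 0.2945, 0.0312]
orientation: [179.8, -0.1, 90.0]
contact_force: [-3.0, -2.0, 10.9]
gripper_width: 0.052
```

servo_tool(
  increments=[
    [0,0,-0.2,0,0,0,0.7],
    [0,0,0,0,0,0,0.3],
    [0,0,0,0,0,0,0],
    [0,0,-1,0,0,0,0],
    [0,0,-15,0,0,0,0],
    [0,0,-35,0,0,0,0],
    [0,0,-50,0,0,0,0],
    [0,0,-50,0,0,0,0],
  ],
)

```text
time_s: 38.8
ee_pos: [0.5161, 0.2936, 0.1862]
orientation: [-180.0, 0.0, 90.0]
contact_force: [0.8, 0.8, 0.5]
gripper_width: 0.0857
```

servo_tool(
  increments=[
    [-45,8,-30,0,0,0,0],
    [-45,8,0,0,0,0,0],
    [-45,8,0,0,0,0,0],
    [0,0,0,0,0,0,0],
    [0,0,0,0,0,0,0],
  ],
)

```text
time_s: 39.42
ee_pos: [0.5441, 0.1572, 0.2288]
orientation: [179.1, -0.3, 90.1]
contact_force: [-0.3, 0.6, -0.0]
gripper_width: 0.0855
```

```bash
python3 - <<'E'
from h import *
st(); w=snap("wrist","w24")
E
```

```text
39.425 [0.5441 0.1572 0.2288] [179.09  -0.3   90.11] F [-0.3  0.6 -0. ] w 0.0855 j [ 1.490e+01  1.910e+01  1.017e+02  1.000e-01  5.830e+01 -7.530e+01]
```

View pics/w24.png

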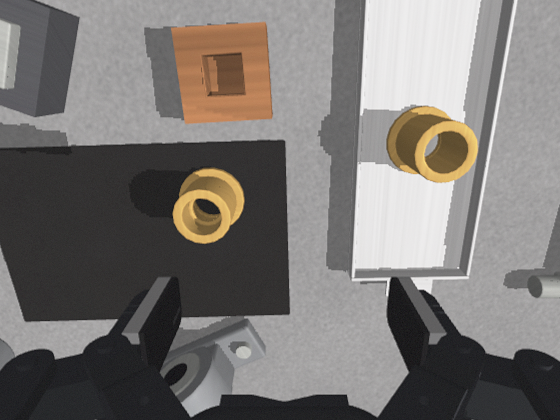

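```bash
python3 - <<'E'
from h import *
w=snap("wrist"); x,f=rimfit(w,(173,231,190,243),.060); print(x,f); delta([*x,.2],[180,0,90])
E
```

```text
[0.5804 0.0835] [-0.7  0.7 -1.   1.1]
shift mm [-74.5  35.7  28.6]
turn rad [ 0.0156 -0.0051  0.0032]
```

servo_tool(
  increments=[
    [-37,16,15,0.015,-0.005,0.003,0],
    [-37,16,15,0,0,0,0],
    [0,0,0,0,0,0,0],
    [0,0,0,0,0,0,0],
  ],
)

```text
time_s: 40.02
ee_pos: [0.5769, 0.0875, 0.1978]
orientation: [-180.0, -0.1, 90.4]
contact_force: [-0.4, 0.1, -0.2]
gripper_width: 0.0852
```

```bash
python3 - <<'E'
from h import *
st(); w=snap("wrist","w25"); crop(w,"w25c",200,110,170,140,4.5); delta([.5804,.0835,.1],[180,0,90])
E
```

```text
40.025 [0.5769 0.0875 0.1978] [-1.80e+02 -6.00e-02  9.04e+01] F [-0.4  0.1 -0.2] w 0.0852 j [ 7.400e+00  2.310e+01  1.003e+02  1.000e-01  5.660e+01 -8.300e+01]
shift mm [-4.2  3.6 97.8]
turn rad [ 0.     -0.0009  0.0075]
```

View pics/w25c.png

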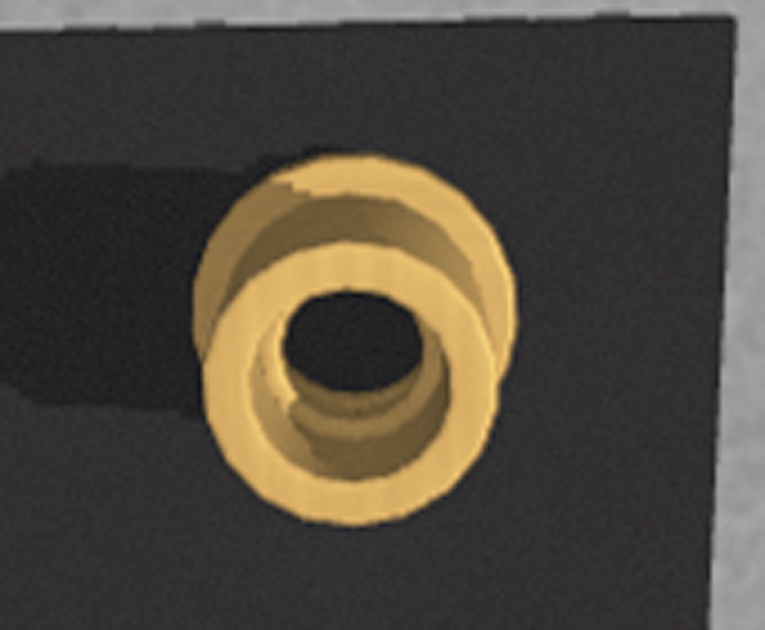

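```bash
python3 - <<'E'
from h import *
w=snap("wrist"); b=(202,497,242,526); x,f=rimfit(w,(b[0]/4.5+200,b[1]/4.5+200,b[2]/4.5+110,b[3]/4.5+110),.060); print(x,f); delta([*x,.023],[180,0,90])
E
```

```text
[0.5805 0.0825] [-0.7  0.7 -0.4  0.5]
shift mm [ -5.3   3.6 175. ]
turn rad [ 0.0005 -0.0009  0.0078]
```

servo_tool(
  increments=[
    [-5,3,30,0,0,0.008,0],
    [0,-1,35,0,0,0,0],
    [0,-1,35,0,0,0,0],
    [0,-1,25,0,0,0,0],
    [0,0,0,0,0,0,0],
  ],
)

```text
time_s: 40.75
ee_pos: [0.5782, 0.0886, 0.0733]
orientation: [179.6, -0.1, 90.4]
contact_force: [-0.2, -0.1, 0.4]
gripper_width: 0.0851
```

```bash
python3 - <<'E'
from h import *
st(); delta([.5803,.083,.023],[180,0,90])
E
```

```text
40.75 [0.5782 0.0886 0.0733] [ 1.7961e+02 -1.3000e-01  9.0370e+01] F [-0.2 -0.1  0.4] w 0.0851 j [ 7.500e+00  3.340e+01  1.038e+02  1.000e-01  4.240e+01 -8.300e+01]
shift mm [-5.8  1.7 50.3]
turn rad [ 0.0068 -0.0023  0.0065]
```

servo_tool(
  increments=[
    [-6,1,20,0.007,-0.002,0.006,0],
    [0,-1,18,0,0,0,0],
    [0,-1,6,0,0,0,0],
    [0,0,0,0,0,0,0],
  ],
)

```text
time_s: 41.25
ee_pos: [0.5792, 0.0834, 0.029]
orientation: [179.8, -0.0, 90.1]
contact_force: [0.1, 0.1, 0.2]
gripper_width: 0.0854
```

```bash
python3 - <<'E'
from h import *
st(); delta([.5803,.083,.023],[180,0,90])
E
```

```text
41.25 [0.5792 0.0834 0.029 ] [ 1.7981e+02 -4.0000e-02  9.0070e+01] F [0.1 0.1 0.2] w 0.0854 j [  7.   37.6 104.    0.   38.2 -83.1]
shift mm [-0.4  1.1  6. ]
turn rad [ 0.0033 -0.0007  0.0012]
```

servo_tool(
  increments=[
    [-0.4,0.5,5,0.003,0,0.001,0],
    [0,0,0,0,0,0,0.2],
    [0,0,0,0,0,0,0.4],
    [0,0,0,0,0,0,0.8],
    [0,0,0,0,0,0,1],
    [0,0,0,0,0,0,1],
  ],
)

```text
time_s: 42.0
ee_pos: [0.5806, 0.083, 0.0252]
orientation: [179.9, -0.1, 90.0]
contact_force: [0.7, -0.2, -2.1]
gripper_width: 0.0531
```

```bash
python3 - <<'E'
from h import *
st(); snap("wrist","w26")
E
```

```text
42.0 [0.5806 0.083  0.0252] [ 1.7987e+02 -5.0000e-02  9.0000e+01] F [ 0.7 -0.2 -2.1] w 0.0531 j [ 7.000e+00  3.810e+01  1.038e+02  1.000e-01  3.800e+01 -8.310e+01]
```

View pics/w26.png

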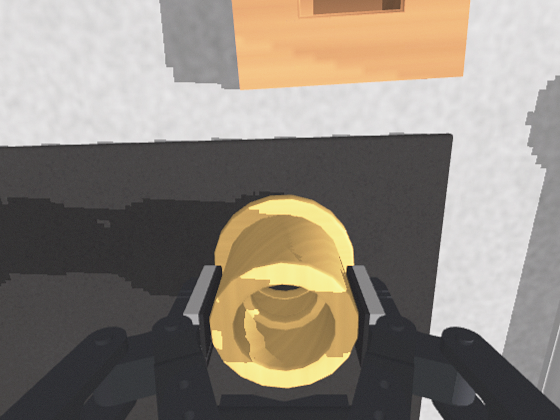

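servo_tool(
  increments=[
    [0,0,-10,0,0,0,1],
    [0,0,-35,0,0,0,1],
    [0,0,-50,0,0,0,1],
    [0,0,-45,0,0,0,1],
    [-42,-36,-10,0,0,0,1],
    [-42,-36,0,0,0,0,1],
    [-42,-36,0,0,0,0,1],
    [-36,-30,0,0,0,0,1],
  ],
)

```text
time_s: 43.05
ee_pos: [0.442, -0.0814, 0.1842]
orientation: [179.4, 0.0, 90.3]
contact_force: [0.1, -0.7, -2.1]
gripper_width: 0.0532
```

servo_tool(
  increments=[
    [0,0,0,0,0,0,1],
    [0,0,0,0,0,0,1],
  ],
)

```text
time_s: 43.3
ee_pos: [0.4404, -0.0831, 0.1854]
orientation: [179.4, 0.0, 90.1]
contact_force: [1.0, -0.1, -2.0]
gripper_width: 0.0533
```

```bash
python3 - <<'E'
from h import *
st(); snap("wrist","w27"); delta([.4361,-.0856,.145],[180,0,90])
E
```

```text
43.3 [ 0.4404 -0.0831  0.1854] [1.7937e+02 4.0000e-02 9.0080e+01] F [ 1.  -0.1 -2. ] w 0.0533 j [-1.230e+01  1.310e+01  1.176e+02  1.000e-01  4.870e+01 -1.024e+02]
shift mm [-2.7 -4.6 40.2]
turn rad [0.0104 0.0007 0.0022]
```

View pics/w27.png

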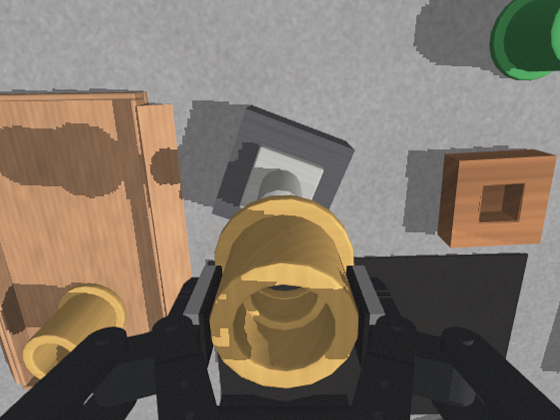

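servo_tool(
  increments=[
    [-2.7,-4.6,12,0.01,0,0.002,1],
    [0,0,12,0,0,0,1],
    [0,0,12,0,0,0,1],
    [0,0,0,0,0,0,1],
    [0,0,0,0,0,0,1],
  ],
)

```text
time_s: 43.98
ee_pos: [0.4367, -0.0838, 0.1456]
orientation: [-179.9, 0.0, 90.2]
contact_force: [0.4, 0.6, -1.6]
gripper_width: 0.0533
```

```bash
python3 - <<'E'
from h import *
st(); delta([.4361,-.0856,.145],[180,0,90])
E
```

```text
43.975 [ 0.4367 -0.0838  0.1456] [-1.7989e+02  1.0000e-02  9.0220e+01] F [ 0.4  0.6 -1.6] w 0.0533 j [ -12.4   17.1  119.1   -0.    43.8 -102.6]
shift mm [-1.8 -0.6  0.6]
turn rad [-0.0019  0.0002  0.0039]
```

servo_tool(
  increments=[
    [-1.8,-0.6,1,-0.002,0,0.003,1],
    [0,0,4,0,0,0,1],
    [0,0,6,0,0,0,1],
    [0,0,6,0,0,0,1],
    [0,0,6,0,0,0,1],
    [0,0,6,0,0,0,1],
    [0,0,3,0,0,0,1],
  ],
)

```text
time_s: 44.85
ee_pos: [0.4366, -0.086, 0.112]
orientation: [179.9, 0.0, 90.0]
contact_force: [0.9, 0.2, -2.7]
gripper_width: 0.0533
```

servo_tool(
  increments=[
    [0,-0.3,2,0,0,0,1],
    [0,0,2,0,0,0,1],
    [0,0,1.5,0,0,0,1],
  ],
)

```text
time_s: 45.22
ee_pos: [0.4367, -0.086, 0.1071]
orientation: [179.9, 0.0, 90.0]
contact_force: [-6.7, 1.9, 28.3]
gripper_width: 0.0535
```

Stuck at about 0.107, which is the burr height. I let go and check.

servo_tool(
  increments=[
    [0,-0.3,-1,0,0,0,0.7],
    [0,0,0,0,0,0,0.3],
    [0,0,0,0,0,0,0],
    [0,0,0,0,0,0,0],
    [0,0,0,0,0,0,0],
    [0,0,0,0,0,0,0],
    [0,0,0,0,0,0,0],
    [0,0,0,0,0,0,0],
  ],
)

```text
time_s: 46.22
ee_pos: [0.4372, -0.0862, 0.1086]
orientation: [179.8, 0.1, 90.0]
contact_force: [-0.7, -0.2, -0.3]
gripper_width: 0.0854
```

```bash
python3 - <<'E'
from h import *
st(); snap("wrist","w28");s=snap("scene"); crop(s,"s4",200,150,140,110,5); delta([.4361,-.0856,.1082],[180,0,90])
E
```

```text
46.225 [ 0.4372 -0.0862  0.1086] [1.7977e+02 6.0000e-02 9.0030e+01] F [-0.7 -0.2 -0.3] w 0.0854 j [ -12.7   21.2  120.4   -0.    38.2 -102.7]
shift mm [ 0.6 -1.1  0.4]
turn rad [0.0041 0.001  0.0005]
```

View pics/s4.png

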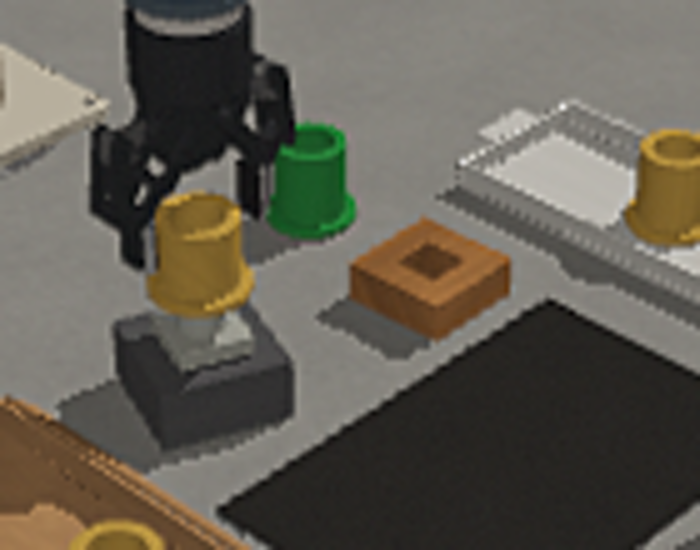

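Resting partway down the pin, so it's a reject. I regrasp, lift, and carry it to the near half of the box (0.447, -0.281).

servo_tool(
  increments=[
    [0.6,-1.1,0,0.004,0.001,0,0.2],
    [0,0,0,0,0,0,0.4],
    [0,0,0,0,0,0,0.8],
    [0,0,0,0,0,0,1],
    [0,0,0,0,0,0,1],
  ],
)

```text
time_s: 46.95
ee_pos: [0.4361, -0.0859, 0.109]
orientation: [180.0, 0.0, 90.1]
contact_force: [-0.8, -0.4, 1.2]
gripper_width: 0.053
```

servo_tool(
  increments=[
    [0,0,-5,0,0,0,1],
    [0,0,-12,0,0,0,1],
    [0,0,-25,0,0,0,1],
    [0,0,-25,0,0,0,1],
    [0,0,-10,0,0,0,1],
    [0,0,0,0,0,0,1],
  ],
)

```text
time_s: 47.7
ee_pos: [0.4355, -0.0854, 0.1897]
orientation: [-180.0, -0.0, 90.0]
contact_force: [-0.0, -0.0, -2.2]
gripper_width: 0.053
```

```bash
python3 - <<'E'
from h import *
st(); delta([.447,-.281,.15],[180,0,90])
E
```

```text
47.7 [ 0.4355 -0.0854  0.1897] [-179.97   -0.     90.05] F [-0.  -0.  -2.2] w 0.053 j [ -12.6   12.6  117.5   -0.    50.  -102.7]
shift mm [-195.6   11.3   39.7]
turn rad [-0.0006 -0.      0.0008]
```

servo_tool(
  increments=[
    [-45,3,0,0,0,0,1],
    [-45,3,5,0,0,0,1],
    [-45,3,10,0,0,0,1],
    [-45,3,10,0,0,0,1],
    [-10,0,10,0,0,0,1],
    [0,0,0,0,0,0,1],
    [0,0,0,0,0,0,1],
  ],
)

```text
time_s: 48.58
ee_pos: [0.4454, -0.2775, 0.1482]
orientation: [-179.6, -0.3, 90.2]
contact_force: [0.4, 0.6, -1.4]
gripper_width: 0.0534
```

```bash
python3 - <<'E'
from h import *
st(); snap("wrist","w29"); delta([.447,-.281,.06],[180,0,90])
E
```

```text
48.575 [ 0.4454 -0.2775  0.1482] [-179.58   -0.3    90.19] F [ 0.4  0.6 -1.4] w 0.0534 j [ -33.2   22.9  109.1    0.    48.5 -123.4]
shift mm [-4.2  2.3 88.2]
turn rad [-0.0074 -0.0052  0.0038]
```

View pics/w29.png

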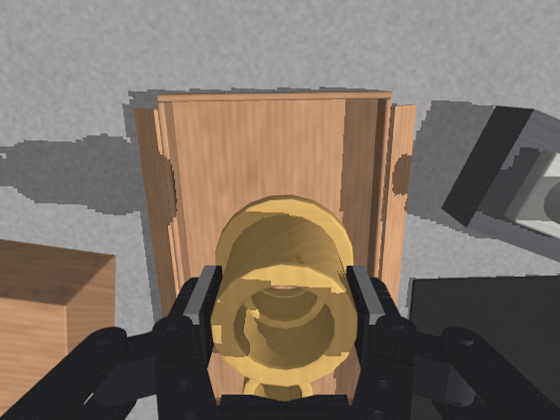

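Centred over the box near the close end wall (wall at row 97). I descend.

servo_tool(
  increments=[
    [-4,2,25,-0.007,-0.005,0.003,1],
    [0,0,30,0,0,0,1],
    [0,0,25,0,0,0,1],
    [0,0,10,0,0,0,1],
    [0,0,0,0,0,0,1],
  ],
)

```text
time_s: 49.25
ee_pos: [0.4499, -0.2774, 0.0593]
orientation: [179.8, 0.1, 90.4]
contact_force: [0.0, -0.1, -2.3]
gripper_width: 0.0531
```

```bash
python3 - <<'E'
from h import *
st(); delta([.447,-.281,.027],[180,0,90])
E
```

```text
49.25 [ 0.4499 -0.2774  0.0593] [1.7976e+02 1.3000e-01 9.0410e+01] F [ 0.  -0.1 -2.3] w 0.0531 j [ -33.    31.5  111.1    0.    37.1 -123.4]
shift mm [-3.5 -3.1 32.3]
turn rad [0.0043 0.0023 0.0071]
```

servo_tool(
  increments=[
    [-3.5,-3,13,0.004,0.002,0.007,1],
    [0,0,9,0,0,0,1],
    [0,0,5,0,0,0,1],
    [0,0,2,0,0,0,1],
    [0,0,0,0,0,0,1],
  ],
)

```text
time_s: 49.88
ee_pos: [0.4482, -0.2819, 0.0304]
orientation: [179.8, 0.1, 90.0]
contact_force: [-0.3, -0.4, -1.6]
gripper_width: 0.0532
```

servo_tool(
  increments=[
    [0,0,1.2,0,0,0,1],
    [0,0,1.2,0,0,0,1],
    [0,0,1.2,0,0,0,1],
  ],
)

```text
time_s: 50.25
ee_pos: [0.4481, -0.2822, 0.0276]
orientation: [179.8, 0.1, 90.0]
contact_force: [-7.1, 0.9, 16.4]
gripper_width: 0.0537
```

servo_tool(
  increments=[
    [0,0,-0.3,0,0,0,0.7],
    [0,0,0,0,0,0,0.3],
    [0,0,0,0,0,0,0],
    [0,0,-1,0,0,0,0],
    [0,0,-15,0,0,0,0],
    [0,0,-35,0,0,0,0],
    [0,0,-50,0,0,0,0],
    [0,0,-50,0,0,0,0],
  ],
)

```text
time_s: 51.25
ee_pos: [0.4462, -0.2807, 0.1826]
orientation: [-179.9, -0.0, 90.0]
contact_force: [1.3, -0.5, -0.2]
gripper_width: 0.0852
```

servo_tool(
  increments=[
    [45,5,-50,0,0,0,0],
    [45,5,-40,0,0,0,0],
    [45,5,0,0,0,0,0],
    [30,5,0,0,0,0,0],
    [0,0,0,0,0,0,0],
    [0,0,0,0,0,0,0],
  ],
)

```text
time_s: 52.0
ee_pos: [0.4682, -0.1173, 0.2817]
orientation: [179.1, 0.3, 89.9]
contact_force: [0.5, -0.7, 0.6]
gripper_width: 0.0856
```

```bash
python3 - <<'E'
from h import *
st(); snap("wrist","w30"); s=snap("scene"); crop(s,"s5",120,160,280,180,2.8); t=snap("top"); crop(t,"t5",140,90,280,210,2.8)
E
```

```text
52.0 [ 0.4682 -0.1173  0.2817] [179.12   0.34  89.93] F [ 0.5 -0.7  0.6] w 0.0856 j [-1.540e+01  8.100e+00  1.086e+02 -1.000e-01  6.230e+01 -1.053e+02]
```

View pics/w30.png

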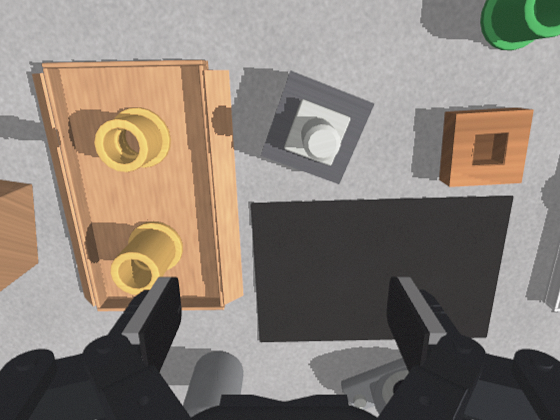

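View pics/s5.png

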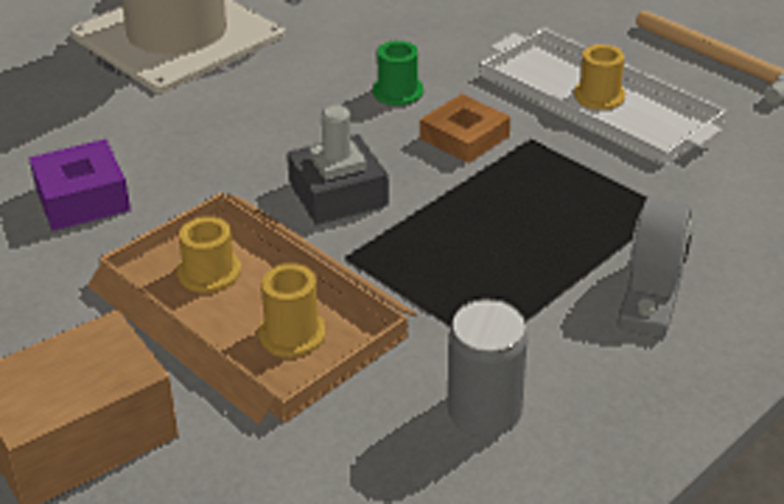

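View pics/t5.png

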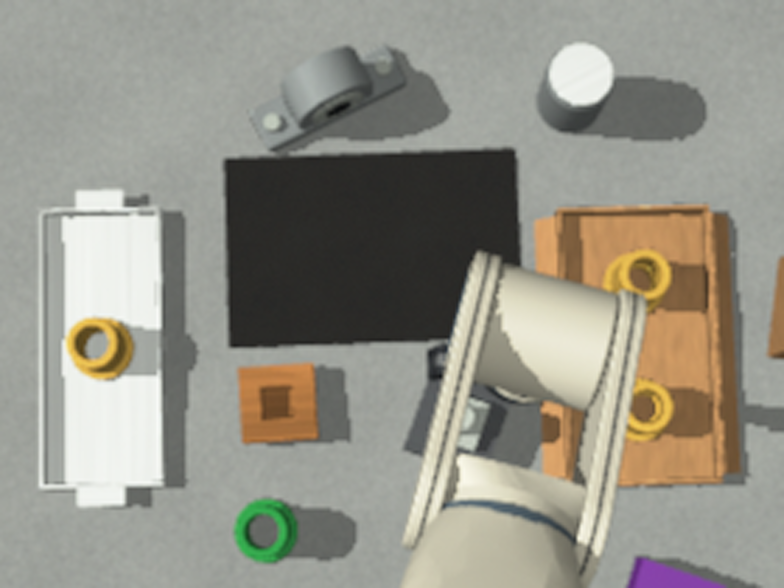

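```bash
python3 - <<'E'
from h import *
w=snap("wrist"); crop(w,"w31",255,60,130,130,4.5)
E
```

```text
(no output)
```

View pics/w31.png

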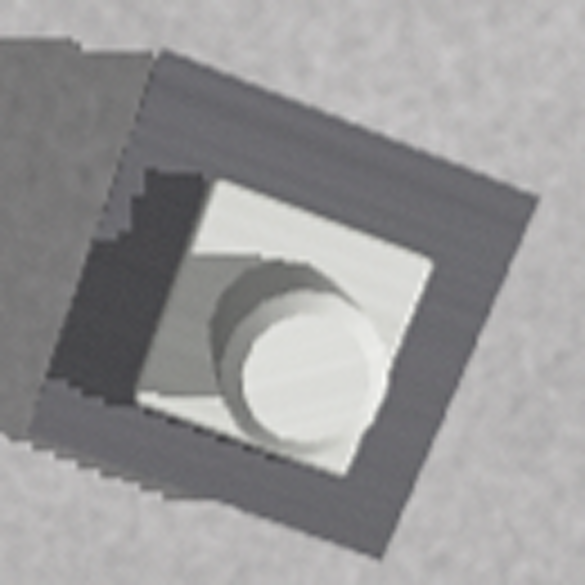

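```bash
python3 - <<'E'
from h import *
w=snap("wrist"); P=[onz(w,u/4.5+255,v/4.5+60,.059) for u,v in [(215,180),(434,262),(347,476),(137,400)]]
print([round(np.linalg.norm(P[i]-P[(i+1)%4])*1e3,1) for i in range(4)],np.mean(P,0).round(4),onz(w,312/4.5+255,375/4.5+60,.117).round(4))
st(); manip.job_done()
E
```

```text
[np.float64(50.7), np.float64(50.2), np.float64(50.6), np.float64(50.0)] [ 0.4362 -0.0855  0.059 ] [ 0.4356 -0.0849  0.117 ]
52.25 [ 0.4681 -0.1178  0.2809] [179.19   0.31  89.83] F [-0.4  0.1  0.2] w 0.0855 j [-1.550e+01  8.200e+00  1.086e+02 -1.000e-01  6.230e+01 -1.053e+02]
the job is handed in; nothing more can be done
```

The job is done and handed in at 52 s. The gauge is plugged home in the dark steel stand, and all three sleeves present were tried on its pin, tallest first.

| Sleeve | Height | Result | Where it is now |
|---|---|---|---|
| sleeve_d | 72 mm | stuck about 28 mm up | cardboard box |
| sleeve_e | 64 mm | went down to the collar | aluminium tray |
| sleeve_f | 56 mm | stuck about 28 mm up | cardboard box |

- **Knock:** sleeve_f was moved about 25 mm during the run. I measured it again before picking it up.
- **Last checks:** the final pictures show all three sleeves upright in their places, the bystanders and look-alikes where they started, and the gripper open and clear. The pin tip and collar centre agree within about 1 mm, so the gauge stands straight.
- **Disagreement:** in the last picture the collar's sides measured about 50.4 mm instead of 52 mm, about the same as when it was in the gripper (49.8 mm). I put this down to rounded edges. The height of sleeve_e on the collar and the push-down contact both agree with the gauge being flush.
- **Regrasp:** my first grip on the gauge in the holder was 9 mm off centre. I opened and gripped it again before lifting.

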